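# Mix and inspect the settled jars

## Robot

A 7-joint arm with a two-finger parallel gripper is mounted at the origin on the work surface. World frame = base frame: x ahead of the robot, y to its left, z up, the work surface at z = 0. Lengths are in m, angles in degrees, forces in N, time in s.
With the tool pointing down it reaches from about 0.4 to 0.925 m from the base axis. Payload 4.1 kg.
Tool frame: the origin (TCP) lies midway between the tips of the shut fingers; the grasp point (between the pads) lies 19 mm behind it; z points along the fingers, y is the line along which they close (so a half turn about z gives the same grasp; the last joint's range is limited). The gripper opens to 85 mm and grips with 20 to 120 N. Pads are 22 mm wide; open, the fingers measure 114 mm over their backs; the gripper's body (76 mm by 85 mm) begins 54 mm behind the grasp point. The pads swing forward as they close: fully open they stand 13 mm farther back than shut.
Start: joints at [60.046, 22.827, 2.584, 88.041, -1.071, 69.15, -2.905], TCP at [0.267, -0.593, 0.231] pointing down, gripper open.
Joint ranges: [-161.44, 161.44], [-28.35, 127.94], [-78.24, 83.42], [0, 140.83], [-78.03, 258.03], [13.02, 114.36], [-168.23, 168.23]. Speed limits (degrees/s): [147.25, 147.25, 180, 180, 180, 180, 180].

## Interface

Orientations are given as [roll, pitch, yaw] about the fixed x, y, z axes, in that order (R = Rz(yaw) Ry(pitch) Rx(roll)).
In Python, from bench import status, imaging, robot gives the robot as it stands.
- The arm moves only by the tool apply_moves, never from a script. Its argument "increments" is a list of rows, each a list of 7 numbers: the turn, a rotation vector about the tool's x, y, z in rad, then the shift along the tool's x, y, z in mm, then the closure, from -1 (fully open) to 1 (shut). A call has 1 to 10 rows; each row is the pose to reach, as a shift and turn from the pose commanded when the call began, along the tool's axes at that moment; what a row does not reach only later rows make up. A row lasts 1/12 s, in which the tool goes at most 41.7 mm and 7.16 degrees, less where a joint would pass 70% of its speed; a pose out of reach is approached as far as the arm can. A call with a gripper value outside its range is refused whole. The fingers move at their own pace and stop on an object; "grip_force" is the grip in N (left out, the last holds). Time passes only in rows, so rows that repeat a pose let the fingers close. It gives the time, the measured TCP pose, the force, the opening and the grip force at its end, in the units of the state.
- status.sense(): the state, without advancing time (a new reading comes with each control period).
- imaging.camera(name): name is "scene" or "top" or "wrist"; returns a dict with "img" (400x640x3 uint8, red, green, blue), "intrinsics" (3x3 intrinsics, pixels), "eye" and "rotation" of the camera in the world. Camera axes: x right, y down, z forward; pixel columns grow to the right and rows downward; lengths in m; the calibration is good to about 2 mm. A picture is of the moment at which its call begins. There is no depth.
- robot.hand_in(): hands the job in; it is judged then, once.
The state is a dict: "clock": time; "qpos": joint angles; "qvel": joint speeds; "effort": joint torques, N m; "tool_pos": TCP position; "orientation": TCP orientation; "ft_force": force on the tool from outside, world axes, zero at the start; "ft_torque": the same for the moment, N m; "width": finger opening in m; "gripper_force": force on a finger pad.
Only numpy, scipy, OpenCV 4.12 (cv2) and the standard library are available. Lean on these libraries where they do the work, as an engineer would, in place of code of your own. Each camera call takes 0.05 s, during which the arm holds its last target. There are 200 camera calls.

## Task

The capped jars on the flat tray have settled: one at a time, from the tallest to the shortest, turn each upside down in the air to mix it and stand it gently upright on the hand-turned inspection carousel. With all of them on the disc, turn the carousel by its handle one full turn anticlockwise (seen from above) until it meets its end stop, then put all the jars back upright on the tray, never dropping one. There are two or three jars; leave everything else where it is.

Things in the scene. Friction and masses are not known exactly. Their poses are not given: they have to be found in the camera images.
- jar_tall: the tallest round capped jar of amber glass, 125 mm tall: heavy-bottomed body 60 mm across up to 93 mm, then a shoulder to a white cap 46 mm across and 21 mm high at the top; 0.15 to 0.4 kg; it starts upright on the tray. Origin at the centre of its underside, z up through the cap. May be absent (None)
- jar_mid: the middle-sized round capped jar of amber glass, 105 mm tall: heavy-bottomed body 60 mm across up to 73 mm, then a shoulder to a white cap 46 mm across and 21 mm high at the top; 0.15 to 0.4 kg; it starts upright on the tray. Origin at the centre of its underside, z up through the cap. May be absent (None)
- jar_short: the shortest round capped jar of amber glass, 85 mm tall: heavy-bottomed body 60 mm across up to 53 mm, then a shoulder to a white cap 46 mm across and 21 mm high at the top; 0.15 to 0.4 kg; it starts upright on the tray. Origin at the centre of its underside, z up through the cap. May be absent (None)
- tray: flat white tray with a dark mat on it, no rim, fixed, 160 mm (its x) by 360 mm (its y), 5 mm thick. Origin at the centre of its underside, on the table; jars stand on its top, 5 mm above the origin. The jars start in a row along its y at about -110, 0 and +110 mm in mixed order. It may lie to the left or the right of the carousel
- carousel_centre (a point): centre of the upper face of the carousel's round aluminium disc (300 mm across, 36 mm above the table, flat, no rim); z up, x towards the handle. A bare spindle cap 32 mm across is drawn at the centre
- carousel_handle (a point): top centre of the carousel's upright round black handle sleeve: 24 mm across (its last 10 mm taper to 20 mm), from 61 to 146 mm above the table, on a thin post 118 mm from the disc's axis. The sleeve spins freely on its post, so the gripper need not turn while carrying it round
- carousel_pad0 (a point): centre of one of three dark round pads (72 mm across, flat, no recess) on the carousel disc, 80 mm from its axis, 90 degrees anticlockwise of the handle; turns with the disc; at disc surface height. A handy place for a jar; the jars need not stand exactly on the pads
- carousel_pad1 (a point): centre of one of three dark round pads (72 mm across, flat, no recess) on the carousel disc, 80 mm from its axis, across the disc from the handle; turns with the disc; at disc surface height. A handy place for a jar; the jars need not stand exactly on the pads
- carousel_pad2 (a point): centre of one of three dark round pads (72 mm across, flat, no recess) on the carousel disc, 80 mm from its axis, 90 degrees clockwise of the handle; turns with the disc; at disc surface height. A handy place for a jar; the jars need not stand exactly on the pads
- carousel (a joint): rotation of the carousel disc about its vertical axis, rad, growing anticlockwise seen from above; stops at 0 and at 6.75, starts between 0 and 0.3. Light friction (about 2 N at the handle); stays where it is left
- stain_bottle: bystander, to be left alone: white bottle with yellow label, 60 mm across, 130 mm tall; origin at the centre of its underside
- dish_stack: bystander, to be left alone: stack of clear dishes, 90 mm across, 45 mm high; origin at the centre of its underside
- tip_box: bystander, to be left alone: blue pipette-tip box 85 x 120 mm, 60 mm high; origin at the centre of its underside
- tally: bystander, to be left alone: steel tally counter, 48 mm across, 40 mm high; origin at the centre of its underside
- mouse: bystander, to be left alone: black round computer mouse, 62 mm across, 34 mm high; origin at the centre of its underside
- slide_box: bystander, to be left alone: brown cardboard slide box, 60 x 100 mm, 35 mm high; origin at the centre of its underside

How it is judged:
By the outcome, as a careful person would: the job done as asked, in the order asked, and still so for the second after the job is handed in, with the robot touching nothing.
Of jar_tall, jar_mid, jar_short only 2 to 3 are there at a start; the rules pass over those that are not, and their reading is None.
At some moment in a run one of jar_tall, jar_mid, jar_short may be knocked a few centimetres aside while the robot is not near it.
It also fails if it takes over 210 s, if anything falls off the work surface, if the arm or the gripper's body presses on something with over 40 N, if the wrist force passes 120 N, or if a joint passes its speed limit or range.

## Working session

There is one attempt and no reset: what is moved stays moved. The work goes in short steps, Python scripts to look and compute and a tool call to move; the robot and the scene stay as the last step left them, time stands still between calls to the robot, and variables do not carry over. Pictures are saved under pics/ and viewed, at most 14 in all, crops included, and the job is handed in when it is done.

Besides the shell and the picture viewer there is one more tool, called after "Emit:" as name(argument=value, ...) on one line, values as JSON. apply_moves: Moves the arm, as the interface text tells. Its arguments: {"type":"object","properties":{"increments":{"type":"array"},"grip_force":{"type":"number"}},"required":["increments"]}

```bash
ls; mkdir -p pics; python3 - <<'E'
from bench import status, imaging, robot
import cv2, numpy as np
print(status.sense())
for n in ("top","scene"):
    c=imaging.camera(n); cv2.imwrite(f"pics/{n}0.png",c["img"][:,:,::-1]); print(n,c["intrinsics"],c["eye"],c["rotation"])
E
```

```text
pics
{'clock': 0.0, 'qpos': array([60.04584132, 22.8725286 ,  2.58133583, 88.11336332, -1.07164901,
       69.15098624, -2.90382755]), 'qvel': array([-0.02236941, -0.057247  ,  0.00212608,  0.01937994,  0.00271342,
        0.15989303,  0.01017431]), 'effort': array([-1.53687256e-04, -4.75104833e+01,  1.36469990e+00, -2.54215586e+01,
        1.16083727e-02,  9.36965196e-03, -1.21585796e-05]), 'tool_pos': array([ 0.2670468 , -0.59191462,  0.23026329]), 'orientation': array([-1.79887571e+02,  8.01762034e-03,  2.42883083e+01]), 'ft_force': array([ 0.36878705, -0.09127928, -0.15398777]), 'ft_torque': array([ 0.05335272,  0.02053746, -0.02979571]), 'gripper_force': 0.0, 'width': 0.08521766932347445}
top [[445.49175639   0.         327.54406175]
 [  0.         445.49175639 205.55759274]
 [  0.           0.           1.        ]] [0.33186571 0.02309667 1.39139662] [-168.87997418   -0.26949448  -89.36001405]
scene [[496.59849236   0.         320.04555141]
 [  0.         496.59849236 199.09544855]
 [  0.           0.           1.        ]] [ 1.73482108 -0.3228089   0.94942069] [-124.44460844    1.19952407   72.19969673]
```

View pics/top0.png

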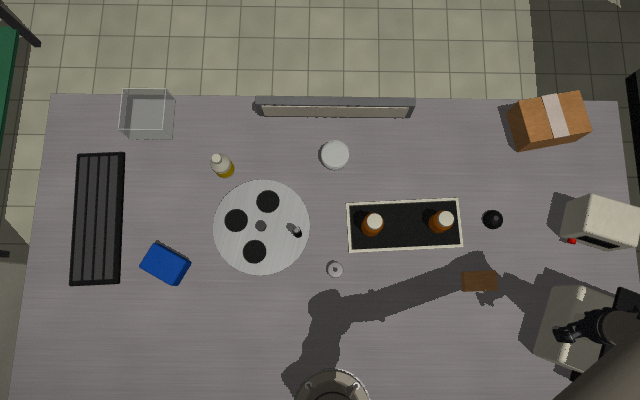

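View pics/scene0.png

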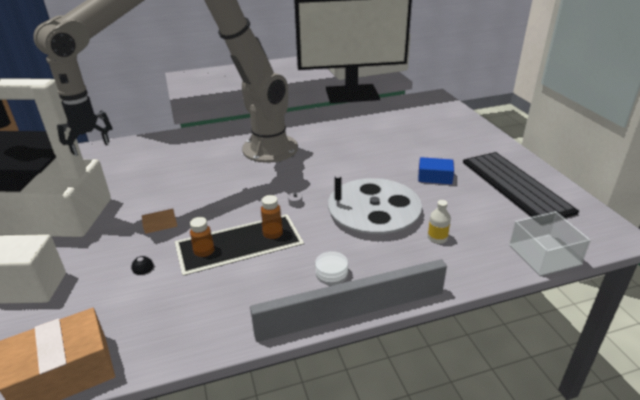

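Two jars are visible: top view caps at about (374,220) and (446,218). The tray is to the right of the carousel (disc centre about (261,227)), and the handle is near (296,231).

```bash
cat > h.py <<'E'
import cv2, numpy as np
from scipy.spatial.transform import Rotation as Rn
from bench import status, imaging
def cam(n):
    c=imaging.camera(n); c["R"]=Rn.from_euler("xyz",c["rotation"],degrees=True).as_matrix(); c["eye"]=np.array(c["eye"]); return c
def ray(c,p):
    return c["R"]@np.linalg.solve(c["intrinsics"],[p[0],p[1],1.])
def plane(c,p,z):
    d=ray(c,p); return c["eye"]+d*(z-c["eye"][2])/d[2]
def tri(c1,p1,c2,p2):
    d1,d2=ray(c1,p1),ray(c2,p2); s=np.linalg.lstsq(np.c_[d1,-d2],c2["eye"]-c1["eye"],rcond=None)[0]
    a,b=c1["eye"]+s[0]*d1,c2["eye"]+s[1]*d2; return (a+b)/2,np.linalg.norm(a-b)
def proj(c,X):
    q=c["intrinsics"]@(c["R"].T@(np.array(X)-c["eye"])); return q[:2]/q[2]
def blobs(m,amin,amax=1e9):
    n,l,s,ce=cv2.connectedComponentsWithStats(m.astype(np.uint8),connectivity=8)
    return [(ce[i],s[i]) for i in range(1,n) if amin<=s[i,4]<=amax]
def amber(c):
    h=cv2.cvtColor(c["img"],cv2.COLOR_RGB2HSV); return (h[...,0]>3)&(h[...,0]<20)&(h[...,1]>150)&(h[...,2]>60)
def caps(c):
    """white blobs touching amber: list of (centroid, amber centroid, bbox)"""
    h=cv2.cvtColor(c["img"],cv2.COLOR_RGB2HSV); w=(h[...,1]<60)&(h[...,2]>165); out=[]
    for ce,s in blobs(amber(c),40,1200):
        x,y,ww,hh=s[:4]; m=np.zeros_like(w); m[max(0,y-18):y+hh+8,max(0,x-8):x+ww+10]=1
        b=[k for k in blobs(w&m,30,700)]
        if b:
            k=max(b,key=lambda k:k[1][4]); out.append((k[0],ce,tuple(s),tuple(k[1])))
    return out
E
python3 - <<'E'
from h import *
t,s=cam("top"),cam("scene")
ct,cs=caps(t),caps(s)
for k in ct: print("top",k)
for k in cs: print("scene",k)
for a in ct:
    for b in cs: 
        X,e=tri(t,a[0],s,b[0]); print(a[0].round(),b[0].round(),X.round(4),e.round(4))
g=cv2.cvtColor(t["img"],cv2.COLOR_RGB2GRAY)
h=cv2.cvtColor(t["img"],cv2.COLOR_RGB2HSV)
# disc dark pads
sub=np.zeros_like(g,bool); sub[175:280,208:315]=1
for ce,st in blobs((g<60)&sub,20): print("dark",ce.round(1),st,plane(t,ce,.036).round(4))
d=blobs((g>140)&(h[...,1]<25)&sub,1500)
for ce,st in d: print("disc",st)
n,l,stt,_=cv2.connectedComponentsWithStats(((g>150)&sub).astype(np.uint8)); i=1+np.argmax(stt[1:,4])
cn=cv2.findContours((l==i).astype(np.uint8),0,cv2.CHAIN_APPROX_NONE)[0][0][:,0]
W=np.array([plane(t,p,.036)[:2] for p in cn]); hull=cv2.convexHull((W*1e4).astype(np.float32)); print("disc circle",cv2.minEnclosingCircle(hull))
e=cv2.fitEllipse(hull); print(e)
# tray: dark mat + white rim
m=(g<45); m[:190]=0;m[262:]=0;m[:,:340]=0;m[:,470:]=0
pts=np.argwhere(g*0+m)[:,::-1]
W=np.array([plane(t,p,.005)[:2] for p in pts]).astype(np.float32); print("mat",cv2.minAreaRect(W))
cv2.imwrite("pics/crop.png",cv2.resize(np.hstack([t["img"][170:290,200:360],t["img"][170:290,340:500]])[:,:,::-1],None,fx=2.5,fy=2.5,interpolation=cv2.INTER_CUBIC))
E
```

```text
top (array([449.57458564, 210.54696133]), array([436.91578947, 223.93157895]), (np.int32(429), np.int32(211), np.int32(24), np.int32(22), np.int32(190)), (np.int32(421), np.int32(198), np.int32(42), np.int32(43), np.int32(181)))
top (array([374.3583815 , 220.60115607]), array([369.76190476, 227.98214286]), (np.int32(361), np.int32(213), np.int32(23), np.int32(23), np.int32(168)), (np.int32(367), np.int32(214), np.int32(15), np.int32(15), np.int32(173)))
scene (array([274.08267717, 206.06889764]), array([271.38677355, 223.11022044]), (np.int32(262), np.int32(207), np.int32(20), np.int32(31), np.int32(499)), (np.int32(254), np.int32(193), np.int32(38), np.int32(33), np.int32(508)))
scene (array([216.83597884, 224.71428571]), array([201.98896247, 242.8785872 ]), (np.int32(191), np.int32(228), np.int32(23), np.int32(28), np.int32(453)), (np.int32(208), np.int32(216), np.int32(16), np.int32(18), np.int32(189)))
[450. 211.] [274. 206.] [ 0.5891 -0.2142  0.1804] 0.2106
[450. 211.] [217. 225.] [ 0.5774 -0.3055  0.114 ] 0.0611
[374. 221.] [274. 206.] [ 0.5433 -0.1099  0.1048] 0.0157
[374. 221.] [217. 225.] [ 0.5414 -0.1987  0.0631] 0.153
dark [267.5 201.1] [257 191  22  22 391] [0.6101 0.2063 0.036 ]
dark [235.7 220. ] [225 209  23  23 407] [0.5495 0.3018 0.036 ]
dark [297.5 233.9] [292 230  10   8  42] [0.5089 0.1107 0.036 ]
dark [254.  251.2] [243 240  23  23 422] [0.4543 0.2413 0.036 ]
disc [ 213  180   97   96 5653]
disc circle ((5315.697265625, 2229.864501953125), 1482.7078857421875)
((5301.37646484375, 2180.568115234375), (2808.803466796875, 2976.73486328125), 75.2033920288086)
mat ((0.5469247102737427, -0.2217499315738678), (0.13670887053012848, 0.3366759419441223), 3.4691097736358643)
```

View pics/crop.png

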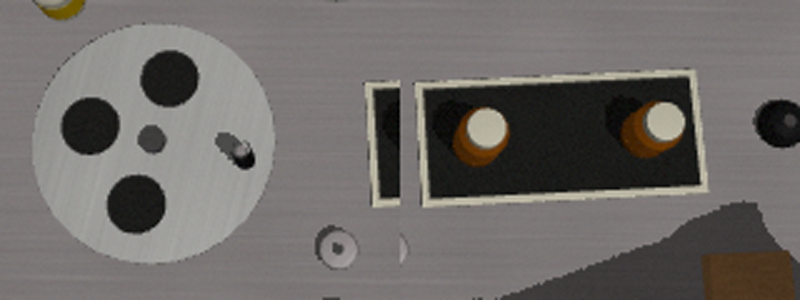

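The crop shows both caps clean (374.4,220.6 and about 446,218.8). The jars stand at the tray's two ends, the middle place is empty, and the three pads are clear. The white tray rim contaminates the cap blob, so I'll fix that and also get the other objects' positions.

```bash
cat >> h.py <<'E'
def caps(c):
    """round white cap blobs next to amber, tray edge removed by opening"""
    h=cv2.cvtColor(c["img"],cv2.COLOR_RGB2HSV); w=((h[...,1]<70)&(h[...,2]>150)).astype(np.uint8)
    w=cv2.morphologyEx(w,cv2.MORPH_OPEN,cv2.getStructuringElement(cv2.MORPH_ELLIPSE,(9,9))); out=[]
    for ce,s in blobs(amber(c),40,1200):
        for k,ks in blobs(w,60,500):
            if np.linalg.norm(k-ce)<32: out.append((k,ce,[int(v) for v in s],[int(v) for v in ks]))
    return out
E
python3 - <<'E'
from h import *
t,s=cam("top"),cam("scene")
ct,cs=caps(t),caps(s)
for k in ct: print("top",k)
for k in cs: print("scene",k)
for a in ct:
    for b in cs:
        X,e=tri(t,a[0],s,b[0]); print(a[0].round(),b[0].round(),X.round(4),e.round(4))
for n,p,z in (("tally",(335,268),.04),("slide",(478,280),.035),("mouse",(492,219),.034),("dish",(335,155),.045),("bottle",(217,160),.13),("tip",(165,264),.06)): print(n,plane(t,p,z).round(3))
E
```

```text
top (array([445.78313253, 218.10843373]), array([437.        , 223.97340426]), [429, 211, 24, 22, 188], [439, 211, 15, 15, 166])
top (array([374.32941176, 220.77058824]), array([369.52147239, 228.23312883]), [361, 214, 23, 22, 163], [367, 214, 15, 15, 170])
scene (array([197.94067797, 221.43220339]), array([201.94026549, 242.91371681]), [191, 228, 23, 28, 452], [191, 217, 15, 10, 118])
[446. 218.] [198. 221.] [ 0.5511 -0.3258  0.1077] 0.001
[374. 221.] [198. 221.] [ 0.5392 -0.2231  0.0841] 0.2059
tally [ 0.406 -0.005  0.04 ]
slide [ 0.376 -0.436  0.035]
mouse [ 0.563 -0.489  0.034]
dish [ 0.759 -0.002  0.045]
bottle [0.712 0.347 0.13 ]
tip [0.411 0.5   0.06 ]
```

Emit:
apply_moves(increments=[[0,0,0,0,0,-30,-1],[0,0,0,0,0,-60,-1],[0.1,0,0,0,0,-90,-1],[0.2,0,0,0,0,-120,-1],[0.3,0,0,0,0,-120,-1],[0.4,0,0,0,0,-120,-1],[0.5,0,0,0,0,-120,-1],[0.5,0,0,0,0,-120,-1]])

```text
clock: 0.97
tool_pos: [0.2652, -0.5869, 0.3349]
orientation: [-151.8, 0.1, 24.3]
ft_force: [0.5, -0.6, -3.0]
width: 0.0855
gripper_force: 0.0
```

```bash
python3 - <<'E'
from h import *
x=status.sense(); print([np.round(x[k],4) for k in ("clock","qpos","tool_pos","orientation")])
E
```

```text
[np.float64(0.9667), array([ 5.819900e+01,  3.891720e+01,  9.064100e+00,  5.547440e+01,
       -5.628900e+00,  1.141345e+02, -4.830000e-02]), array([ 0.2652, -0.5869,  0.3349]), array([-1.518453e+02,  8.740000e-02,  2.428680e+01])]
```

Emit:
apply_moves(increments=[[-0.1,0,0,0,0,-10,-1],[-0.2,0,0,0,0,-20,-1],[-0.3,0,0,0,0,-30,-1],[-0.4,0,0,0,0,-40,-1],[-0.5,0,0,0,0,-40,-1]])

```text
clock: 1.38
tool_pos: [0.2722, -0.6034, 0.3808]
orientation: [178.5, -0.0, 24.3]
ft_force: [0.2, -0.1, 1.0]
width: 0.0853
gripper_force: 0.0
```

Emit:
apply_moves(increments=[[0,0.12,0,0,0,0,-1],[0,0.24,0,0,0,0,-1],[0,0.36,0,0,0,0,-1],[0,0.48,0,0,0,0,-1],[0,0.6,0,0,0,0,-1],[0,0.72,0,0,0,0,-1],[0,0.72,0,0,0,0,-1]])

```text
clock: 1.97
tool_pos: [0.265, -0.6037, 0.3729]
orientation: [179.4, -41.2, 24.1]
ft_force: [-1.4, -0.1, -2.1]
width: 0.0857
gripper_force: 0.0
```

```bash
python3 - <<'E'
from h import *
x=status.sense(); print([np.round(x[k],4) for k in ("clock","qpos","tool_pos","orientation")])
s=cam("scene"); t=cam("top")
cv2.imwrite("pics/s2.png",cv2.resize(s["img"][180:280,170:320][:,:,::-1],None,fx=5,fy=5,interpolation=cv2.INTER_CUBIC))
h=cv2.cvtColor(s["img"],cv2.COLOR_RGB2HSV)
for p in ((0.5403,-0.112),(0.5511,-0.3258)):
  for H in (.125,.105,.085): print(p,H,proj(s,(*p,.005+H)).round(1),proj(t,(*p,.005+H)).round(1))
E
```

```text
[np.float64(1.9667), array([ 78.5046,  25.7304,   4.4031,  76.5799, -41.2142,  91.107 ,
        20.7509]), array([ 0.265 , -0.6037,  0.3729]), array([179.4456, -41.1934,  24.0833])]
(0.5403, -0.112) 0.125 [269.8 198.7] [373.4 219.6]
(0.5403, -0.112) 0.105 [270.4 204.2] [372.6 220.7]
(0.5403, -0.112) 0.085 [270.9 209.7] [371.9 221.8]
(0.5511, -0.3258) 0.125 [196.5 215.1] [447.7 216.8]
(0.5511, -0.3258) 0.105 [197.6 220.8] [445.8 217.9]
(0.5511, -0.3258) 0.085 [198.7 226.4] [444.  219.1]
```

View pics/s2.png

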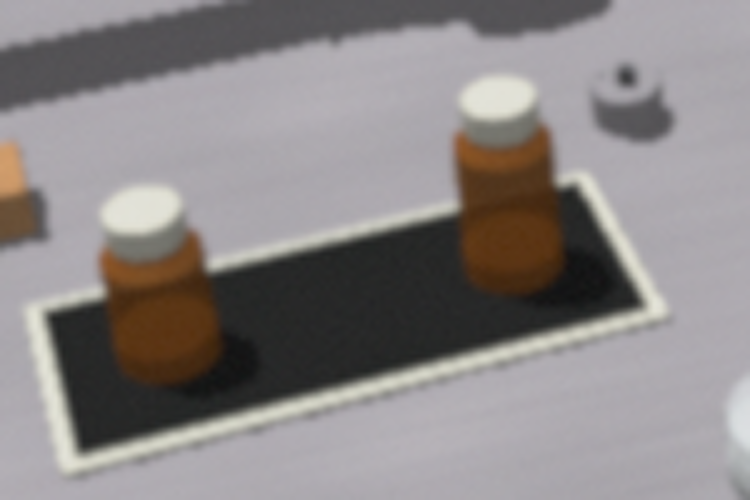

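```bash
cat > fit.py <<'E'
from h import *
from scipy.optimize import least_squares
import itertools
D=[([60.04584132,22.8725286,2.58133583,88.11336332,-1.07164901,69.15098624,-2.90382755],[.2670468,-.59191462,.23026329],[-179.887571,.00802,24.2883]),
([58.199,38.9172,9.0641,55.4744,-5.6289,114.1345,-.0483],[.2652,-.5869,.3349],[-151.8453,.0874,24.2868]),
([78.5046,25.7304,4.4031,76.5799,-41.2142,91.107,20.7509],[.265,-.6037,.3729],[179.4456,-41.1934,24.0833])]
def fk(q,sg,a,L):
    """sg signs, a offsets (deg) for joint1, joint7; L: d1,Lu,e,Lf,e2,w,Lt"""
    q=np.array(q)*sg; q=q+np.array([a[0],0,0,0,0,0,a[1]])
    R=np.eye(3);p=np.zeros(3)
    for i,(ax,d) in enumerate(zip("zyzyzyz",[(0,0,0),(0,0,0),(L[2],0,L[1]),(0,0,0),(L[4],0,L[3]),(0,0,0),(L[5],0,L[6])])):
        R=R@Rn.from_euler(ax,q[i],degrees=True).as_matrix()
        if i==0:p=p+np.array([0,0,L[0]])
        p=p+R@np.array(d) if i!=6 else p+R@np.array([0,0,L[6]])
        if i==5:p=p+R@np.array([L[5],0,0])
    return R,p
if __name__=="__main__":
    best=[]
    for s in itertools.product([1,-1],repeat=4):
        sg=np.array([s[0],1,s[1],1,s[2],1,s[3]])
        def f(x):
            r=[]
            for q,p,o in D:
                R,pp=fk(q,sg,x[:2]*100,x[2:]); Ro=Rn.from_euler("xyz",o,degrees=True)
                r+=list((Rn.from_matrix(R)*Ro.inv()).as_rotvec())+list(pp-p)
            return np.array(r+list(1e-3*(x[4],x[6],x[7])))
        for a0 in (-1.2,0,1.2):
          for a7 in(-.9,0,.9,1.8):
            k=least_squares(f,[a0,a7,.3,.4,0,.4,0,0,.2]); best.append((k.cost,sg.tolist(),k.x.round(3).tolist()))
    best.sort(key=lambda b:b[0])
    for b in best[:6]: print(b)
E
python3 fit.py; python3 - <<'E'
from h import *
t,s=cam("top"),cam("scene"); print(tri(t,(374.33,220.77),s,(269.6,200)),tri(t,(445.8,218.1),s,(198.8,222.4)))
E
```

```text
(array([ 0.53821853, -0.11404735,  0.12431371]), np.float64(0.002661645754100049)) (array([ 0.55177895, -0.32524138,  0.10475421]), np.float64(0.0036944162739568475))Traceback (most recent call last):
  File "fit.py", line 29, in <module>
    k=least_squares(f,[a0,a7,.3,.4,0,.4,0,0,.2]); best.append((k.cost,sg.tolist(),k.x.round(3).tolist()))
    return func(*args, **kwargs)
    vector_fun = VectorFunction(
        fun_wrapped,
    ...<6 lines>...
        workers=workers
    )
    self._update_fun()
    ~~~~~~~~~~~~~~~~^^
    self.f = self.fun_wrapped(xp_copy(self.x))
             ~~~~~~~~~~~~~~~~^^^^^^^^^^^^^^^^^
    return np.atleast_1d(self.fun(x))
                         ~~~~~~~~^^^
    return self.f(x, *self.args, **self.kwargs)
           ~~~~~~^^^^^^^^^^^^^^^^^^^^^^^^^^^^^^
  File "fit.py", line 26, in f
    return np.array(r+list(1e-3*(x[4],x[6],x[7])))
                           ~~~~^~~~~~~~~~~~~~~~~
TypeError: can't multiply sequence by non-int of type 'float'
```

Emit:
apply_moves(increments=[[0,-0.12,0,0,0,0,-1],[0,-0.24,0,0,0,0,-1],[0,-0.36,0,0,0,0,-1],[0,-0.48,0,0,0,0,-1],[0,-0.6,0,0,0,0,-1],[0,-0.72,0,0,0,0,-1],[0,-0.84,0,0,0,0,-1],[0,-0.96,0,0,0,0,-1],[0,-1.08,0,0,0,0,-1],[0,-1.2,0,0,0,0,-1]])

```text
clock: 3.0
tool_pos: [0.2761, -0.6018, 0.3808]
orientation: [178.5, 27.7, 23.9]
ft_force: [0.0, -0.3, -0.4]
width: 0.0853
gripper_force: 0.0
```

Emit:
apply_moves(increments=[[0,-0.12,0,0,0,0,-1],[0,-0.24,0,0,0,0,-1],[0,-0.36,0,0,0,0,-1],[0,-0.48,0,0,0,0,-1],[0,-0.6,0,0,0,0,-1],[0,-0.72,0,0,0,0,-1],[0,-0.84,0,0,0,0,-1],[0,-0.96,0,0,0,0,-1],[0,-0.96,0,0,0,0,-1]])

```text
clock: 3.75
tool_pos: [0.2777, -0.5998, 0.371]
orientation: [177.2, 82.6, 22.1]
ft_force: [-0.0, 1.6, -2.2]
width: 0.0855
gripper_force: 0.0
```

```bash
sed -i 's/list(1e-3\*(x\[4\],x\[6\],x\[7\]))/[1e-3*x[4],1e-3*x[6],1e-3*x[7]]/' fit.py; python3 - <<'E'
from h import *
x=status.sense(); l=[x[k].round(4).tolist() for k in ("qpos","tool_pos","orientation")]; print(x["clock"],l)
s=open("fit.py").read().replace("24.0833])]","24.0833]),\n(%s)]"%str(l)[1:-1]); open("fit.py","w").write(s)
E
python3 fit.py
```

```text
3.75 [[22.0782, 41.1044, 20.5839, 82.3509, 58.0174, 102.3756, -34.0376], [0.2777, -0.5998, 0.371], [177.1824, 82.6363, 22.0641]]
(np.float64(0.0011523838741250958), [-1, 1, -1, 1, -1, 1, -1], [-0.007, 4.495, 0.529, 0.301, 0.268, 0.46, 0.097, 0.117, 0.218])
(np.float64(0.0011523838741251248), [-1, 1, -1, 1, -1, 1, -1], [-0.007, -2.705, 0.529, 0.301, 0.268, 0.46, 0.097, 0.117, 0.218])
(np.float64(0.0011523838741251385), [-1, 1, -1, 1, -1, 1, -1], [-0.007, 0.895, 0.529, 0.301, 0.268, 0.46, 0.097, 0.117, 0.218])
(np.float64(0.0011523838741252495), [-1, 1, -1, 1, -1, 1, -1], [-0.007, -2.705, 0.529, 0.301, 0.268, 0.46, 0.097, 0.117, 0.218])
(np.float64(0.0011523838741252872), [-1, 1, -1, 1, -1, 1, -1], [-0.007, 0.895, 0.529, 0.301, 0.268, 0.46, 0.097, 0.117, 0.218])
(np.float64(0.0011523838741253716), [-1, 1, -1, 1, -1, 1, -1], [-0.007, -2.705, 0.529, 0.301, 0.268, 0.46, 0.097, 0.117, 0.218])
```

```bash
cat >> h.py <<'E'
def Rtool(az,down,xup=True):
    """tool z at azimuth az, pitched 'down' deg below horizontal; tool x on the up side (or down side)"""
    a,d=np.radians([az,down]); z=np.array([np.cos(a)*np.cos(d),np.sin(a)*np.cos(d),-np.sin(d)])
    x=np.array([0,0,1.])-z*z[2]; x/=np.linalg.norm(x); x=x if xup else -x
    return np.c_[x,np.cross(z,x),z]
def delta(P,R,P0=None,R0=None):
    """rotvec (rad) and shift (mm) in tool axes from current pose to P,R"""
    s=status.sense()
    if P0 is None: P0=s["tool_pos"]; R0=Rn.from_euler("xyz",s["orientation"],degrees=True).as_matrix()
    rv=Rn.from_matrix(R0.T@R).as_rotvec(); d=R0.T@(np.array(P)-P0)*1000
    return rv.round(3),d.round(1),int(np.ceil(max(np.linalg.norm(rv)/.12,np.linalg.norm(d)/40)))
def log():
    x=status.sense(); l=[x[k].round(4).tolist() for k in ("qpos","tool_pos","orientation")]; open("log.txt","a").write(repr(l)+"\n"); print(x["clock"].round(2),l,x["ft_force"].round(1),x["width"].round(4)); return x
E
python3 - <<'E'
from h import *
print(delta((.45,-.12,.35),Rtool(-60,0,False)))
E
```

```text
(array([-1.658, -0.092, -0.111]), array([  64.4, -363. , -352.7]), 14)
```

Emit:
apply_moves(increments=[[-0.08,0,0,4,-24,-23,-1],[-0.2,0,0,8,-48,-46,-1],[-0.32,0,0,12,-72,-70,-1],[-0.43,0,0,17,-97,-94,-1],[-0.55,0,0,21,-121,-117,-1],[-0.67,0,0,26,-145,-141,-1],[-0.78,0,0,30,-170,-165,-1],[-0.84,0,0,32,-181,-176,-1],[-0.84,0,0,32,-181,-176,-1]])

```text
clock: 4.5
tool_pos: [0.3632, -0.36, 0.3662]
orientation: [125.9, 82.1, 19.1]
ft_force: [-0.2, -0.3, 0.5]
width: 0.0853
gripper_force: 0.0
```

```bash
python3 - <<'E'
from h import *
log()
print(delta((.45,-.12,.35),Rtool(-60,0,False)))
E
```

```text
Traceback (most recent call last):
  File "h.py", line 49, in log
    x=status.sense(); l=[x[k].round(4).tolist() for k in ("qpos","tool_pos","orientation")]; open("log.txt","a").write(repr(l)+"\n"); print(x["clock"].round(2),l,x["ft_force"].round(1),x["width"].round(4)); return x
                                                                                                                                            ^^^^^^^^^^^^^^^^
AttributeError: 'float' object has no attribute 'round'
```

```bash
sed -i 's/x\["clock"\].round(2)/round(float(x["clock"]),2)/; s/x\["width"\].round(4)/round(float(x["width"]),4)/' h.py; rm -f log.txt; python3 - <<'E'
from h import *
log()
print(delta((.45,-.12,.35),Rtool(-60,0,False)))
E
```

```text
4.5 [[-6.474, 16.762, 6.7358, 123.2088, 73.0435, 95.5515, -57.5239], [0.3632, -0.36, 0.3662], [125.89, 82.068, 19.0793]] [-0.2 -0.3  0.5] 0.0853
(array([-0.816, -0.031, -0.139]), array([  38.2,   10.7, -252.6]), 7)
```

```bash
python3 - <<'E'
from h import *
print(delta((.55,-.11,.33),Rtool(-60,0,False)))
E
```

```text
(array([-0.816, -0.031, -0.139]), array([  71.5,  100.5, -289. ]), 8)
```

Emit:
apply_moves(increments=[[-0.09,0,-0.02,8,11,-32,-1],[-0.18,0,-0.03,16,22,-64,-1],[-0.27,-0.01,-0.05,24,33,-96,-1],[-0.36,-0.01,-0.06,32,45,-128,-1],[-0.45,-0.02,-0.08,40,56,-160,-1],[-0.54,-0.02,-0.09,48,67,-193,-1],[-0.64,-0.03,-0.11,56,78,-225,-1],[-0.73,-0.03,-0.12,64,90,-257,-1],[-0.82,-0.03,-0.14,71,100,-289,-1],[-0.82,-0.03,-0.14,71,100,-289,-1]])

```text
clock: 5.33
tool_pos: [0.5529, -0.1119, 0.3287]
orientation: [-149.8, 89.8, 150.3]
ft_force: [0.0, 0.0, -0.7]
width: 0.0854
gripper_force: 0.0
```

```bash
cat >> fit.py <<'E'
def load():
    return D+[tuple(eval(l)) for l in open("log.txt")]
SG=np.array([-1,1,-1,1,-1,1,-1])
def fitL():
    Q=load()
    f=lambda x:np.concatenate([fk(q,SG,(0,90),x)[1]-p for q,p,o in Q]+[x[[2,4,5]]*1e-3])
    k=least_squares(f,[.3,.4,0,.4,0,0,.2]); 
    print("L",k.x.round(4)); print("res mm",(k.fun[:-3].reshape(-1,3)*1000).round(1).tolist())
    print("rot",[round(float(np.degrees((Rn.from_matrix(fk(q,SG,(0,90),k.x)[0])*Rn.from_euler("xyz",o,degrees=True).inv()).magnitude())),2) for q,p,o in Q]); return k.x
E
python3 - <<'E'
from h import *
log()
import fit; fit.fitL()
E
```

```text
5.33 [[-24.2098, 20.9608, -7.628, 129.4071, 90.1881, 92.8612, -60.1408], [0.5529, -0.1119, 0.3287], [-149.8259, 89.8322, 150.2541]] [ 0.   0.  -0.7] 0.0854
L [ 0.3563  0.4492  0.0153  0.494   0.0482 -0.0128  0.3118]
res mm [[35.0, 22.3, 0.4], [32.9, 13.5, -2.2], [54.9, 0.2, 2.8], [-13.9, 7.6, 3.9], [7.3, 16.0, -4.2], [-8.3, 22.9, -0.6]]
rot [0.0, 0.0, 0.0, 0.0, 0.0, 0.0]
```

```bash
cat >> fit.py <<'E'
PAR=[(0,0),(0,1),(0,2),(1,0),(1,2),(2,0),(2,1),(3,0),(3,2),(4,0),(4,1),(5,0),(5,2)]
def frames(q):
    q=np.array(q)*SG+np.array([0,0,0,0,0,0,90]); R=np.eye(3); F=[]
    for i,ax in enumerate("zyzyzyz"): R=R@Rn.from_euler(ax,q[i],degrees=True).as_matrix(); F.append(R)
    return F
def A(q):
    F=frames(q); return np.c_[tuple(F[i][:,k] for i,k in PAR)]
def fit2(lam=1e-3):
    Q=load(); M=np.vstack([A(q) for q,_,_ in Q]); b=np.concatenate([p for _,p,_ in Q])
    x0=np.array([.08,0,.32,0,.4,0,0,0,.4,0,0,0,.25])
    x=x0+np.linalg.lstsq(np.vstack([M,lam*np.eye(13)]),np.r_[b-M@x0,np.zeros(13)],rcond=None)[0]
    print(dict(zip(map(str,PAR),x.round(3)))); print("res",((M@x-b)*1000).reshape(-1,3).round(1).tolist()); return x
E
python3 - <<'E'
import fit
fit.fit2(1e-2); fit.fit2(3e-3)
E
```

```text
{'(0, 0)': np.float64(0.001), '(0, 1)': np.float64(-0.012), '(0, 2)': np.float64(0.256), '(1, 0)': np.float64(-0.0), '(1, 2)': np.float64(0.522), '(2, 0)': np.float64(0.0), '(2, 1)': np.float64(-0.03), '(3, 0)': np.float64(0.0), '(3, 2)': np.float64(0.477), '(4, 0)': np.float64(0.0), '(4, 1)': np.float64(-0.0), '(5, 0)': np.float64(-0.0), '(5, 2)': np.float64(0.337)}
res [[0.0, 0.0, 0.0], [0.0, -0.0, 0.0], [-0.0, -0.0, -0.0], [-0.1, -0.0, 0.0], [0.1, 0.1, -0.1], [0.0, -0.0, 0.1]]
{'(0, 0)': np.float64(-0.0), '(0, 1)': np.float64(-0.012), '(0, 2)': np.float64(0.256), '(1, 0)': np.float64(0.0), '(1, 2)': np.float64(0.523), '(2, 0)': np.float64(-0.0), '(2, 1)': np.float64(-0.03), '(3, 0)': np.float64(-0.0), '(3, 2)': np.float64(0.477), '(4, 0)': np.float64(-0.0), '(4, 1)': np.float64(-0.0), '(5, 0)': np.float64(-0.0), '(5, 2)': np.float64(0.337)}
res [[0.0, -0.0, 0.0], [0.0, -0.0, 0.0], [0.0, 0.0, -0.0], [-0.0, -0.0, -0.0], [-0.0, 0.0, -0.0], [0.0, -0.0, 0.0]]
```

Emit:
apply_moves(increments=[[0,-0.04,0,20,0,0,-1],[0,-0.08,0,40,0,0,-1],[0,-0.12,0,60,0,0,-1],[0,-0.16,0,80,0,0,-1],[0,-0.2,0,90,0,0,-1],[0,-0.24,0,100,0,0,-1],[0,-0.24,0,100,0,0,-1]])

```text
clock: 5.92
tool_pos: [0.5498, -0.1177, 0.2255]
orientation: [-2.0, 76.3, -62.6]
ft_force: [0.5, 0.4, -0.4]
width: 0.0854
gripper_force: 0.0
```

```bash
python3 - <<'E'
from h import *
log()
import fit; fit.fit2(1e-2); fit.fit2(3e-3)
E
```

```text
5.92 [[-26.0706, 45.7371, -3.411, 128.6144, 92.703, 105.9784, -83.5302], [0.5498, -0.1177, 0.2255], [-2.0268, 76.2671, -62.5852]] [ 0.5  0.4 -0.4] 0.0854
{'(0, 0)': np.float64(0.0), '(0, 1)': np.float64(-0.012), '(0, 2)': np.float64(0.256), '(1, 0)': np.float64(0.0), '(1, 2)': np.float64(0.523), '(2, 0)': np.float64(-0.0), '(2, 1)': np.float64(-0.03), '(3, 0)': np.float64(-0.0), '(3, 2)': np.float64(0.477), '(4, 0)': np.float64(0.0), '(4, 1)': np.float64(-0.0), '(5, 0)': np.float64(-0.0), '(5, 2)': np.float64(0.337)}
res [[-0.0, 0.0, 0.0], [0.0, -0.0, 0.0], [-0.0, 0.0, -0.0], [-0.0, -0.0, -0.0], [0.0, 0.0, -0.0], [0.1, -0.0, 0.0], [-0.0, 0.0, 0.0]]
{'(0, 0)': np.float64(-0.0), '(0, 1)': np.float64(-0.012), '(0, 2)': np.float64(0.256), '(1, 0)': np.float64(0.0), '(1, 2)': np.float64(0.523), '(2, 0)': np.float64(-0.0), '(2, 1)': np.float64(-0.03), '(3, 0)': np.float64(-0.0), '(3, 2)': np.float64(0.477), '(4, 0)': np.float64(0.0), '(4, 1)': np.float64(-0.0), '(5, 0)': np.float64(-0.0), '(5, 2)': np.float64(0.337)}
res [[0.0, -0.0, 0.0], [0.0, -0.0, 0.0], [0.0, 0.0, -0.0], [-0.0, -0.0, -0.0], [-0.0, 0.0, -0.0], [0.0, -0.0, 0.0], [-0.0, 0.0, 0.0]]
```

```bash
cat > ik.py <<'E'
from fit import *
X=np.array([0,-.012,.256,0,.523,0,-.03,0,.477,0,0,0,.337])
def refine():
    global X
    import io,contextlib
    with contextlib.redirect_stdout(io.StringIO()): X=fit2(1e-3)
refine()
LO=np.array([-161.44,-28.35,-78.24,0,-78.03,13.02,-168.23]);HI=np.array([161.44,127.94,83.42,140.83,258.03,114.36,168.23])
def FK(q): return A(q)@X,frames(q)[6]
def IK(P,R,q0):
    f=lambda q:np.r_[(FK(q)[0]-P)*10,(Rn.from_matrix(R.T@FK(q)[1])).as_rotvec()*2,q[2]*1e-5]
    k=least_squares(f,np.clip(q0,LO+.1,HI-.1),bounds=(LO,HI),x_scale=50); p,RR=FK(k.x)
    return k.x,np.linalg.norm(p-P)*1000,np.degrees(Rn.from_matrix(R.T@RR).magnitude())
def wrist(q): return FK(q)[0]-.337*frames(q)[6][:,2]
E
python3 - <<'E'
from ik import *
q0=[-26,45,-3,128,92,105,-83]
T=dict(tall=(.538,-.114,.068),mid=(.552,-.325,.06),pad0=(.61,.206,.1),pad1=(.55,.302,.1),pad2=(.454,.241,.1))
for az in (-75,-60,-45,-30,-10):
  for dn in (15,):
    R=Rtool(az,dn,False); z=R[:,2]
    for n,g in T.items():
        q,e,r=IK(np.array(g)+.019*z,R,q0); mar=np.minimum(q-LO,HI-q); 
        qi,ei,ri=IK(np.array([g[0],g[1],.3])+.019*z,Rtool(az,-dn,True),np.r_[q[:6],q[6]+180]); mi=np.minimum(qi-LO,HI-qi)
        print(az,n,"err",round(e,1),round(r,1),"q",q.round().tolist(),"marg",mar.min().round(),"wrist",wrist(q).round(2),"INV",round(ei,1),round(ri,1),mi.min().round())
E
```

```text
-75 tall err 0.0 0.0 q [-27.0, 47.0, -0.0, 120.0, 75.0, 78.0, -77.0] marg 21.0 wrist [0.46 0.18 0.15] INV 0.0 0.0 6.0
-75 mid err 0.0 0.0 q [-2.0, 47.0, -0.0, 122.0, 100.0, 73.0, -79.0] marg 19.0 wrist [ 0.47 -0.03  0.14] INV 0.0 0.0 14.0
-75 pad0 err 0.0 0.0 q [-47.0, 55.0, -0.0, 86.0, 56.0, 97.0, -57.0] marg 18.0 wrist [0.53 0.5  0.18] INV 0.0 0.0 0.0
-75 pad1 err 0.0 0.0 q [-55.0, 58.0, -0.0, 80.0, 49.0, 103.0, -58.0] marg 11.0 wrist [0.47 0.6  0.18] INV 0.0 0.0 0.0
-75 pad2 err 0.0 0.0 q [-59.0, 51.0, -0.0, 98.0, 45.0, 98.0, -68.0] marg 17.0 wrist [0.37 0.54 0.18] INV 0.0 0.0 0.0
-60 tall err 0.0 0.0 q [-28.0, 45.0, -0.0, 130.0, 91.0, 75.0, -85.0] marg 11.0 wrist [0.38 0.15 0.15] INV 0.0 0.0 9.0
-60 mid err 0.0 0.0 q [2.0, 46.0, -0.0, 131.0, 122.0, 73.0, -88.0] marg 10.0 wrist [ 0.4  -0.06  0.14] INV 0.0 0.0 8.0
-60 pad0 err 0.0 0.0 q [-50.0, 51.0, -0.0, 98.0, 66.0, 87.0, -60.0] marg 27.0 wrist [0.46 0.47 0.18] INV 0.0 0.0 1.0
-60 pad1 err 0.0 0.0 q [-59.0, 53.0, -0.0, 92.0, 58.0, 93.0, -60.0] marg 21.0 wrist [0.4  0.57 0.18] INV 0.0 0.0 0.0
-60 pad2 err 0.0 0.0 q [-64.0, 47.0, -
[... 1165 characters left out ...]
.0 q [-70.0, 41.0, -0.0, 128.0, 77.0, 77.0, -79.0] marg 13.0 wrist [0.19 0.39 0.18] INV 0.0 0.0 7.0
-10 tall err 42.1 10.6 q [101.0, 128.0, -74.0, 141.0, 190.0, 50.0, 31.0] marg 0.0 wrist [ 0.25 -0.1   0.07] INV 33.8 12.8 0.0
-10 mid err 0.0 0.0 q [41.0, 46.0, 0.0, 135.0, 211.0, 76.0, -89.0] marg 6.0 wrist [ 0.25 -0.27  0.14] INV 0.0 0.0 4.0
-10 pad0 err 0.0 0.0 q [-46.0, 40.0, -0.0, 132.0, 122.0, 71.0, -83.0] marg 9.0 wrist [0.31 0.26 0.18] INV 0.0 0.0 8.0
-10 pad1 err 0.0 0.0 q [-61.0, 41.0, -0.0, 128.0, 106.0, 72.0, -79.0] marg 12.0 wrist [0.25 0.36 0.18] INV 0.0 0.0 12.0
-10 pad2 err 0.0 0.0 q [-61.0, 39.0, -10.0, 141.0, 101.0, 81.0, -89.0] marg 0.0 wrist [0.15 0.29 0.18] INV 0.8 0.4 0.0
```

```bash
python3 - <<'E'
from ik import *
t=cam("top"); c=caps(t)
for k in c: print(k[0].round(1),plane(t,k[0],.125).round(4),plane(t,k[0],.105).round(4))
R=Rtool(-60,15,False); z=R[:,2]
g=np.array([.5385,-.1135,.058])+.024*z
s=log()
up=g+[0,0,.17]
print("above",up.round(4),delta(up,R)); print("down",delta(g,R,up,R))
for h in (.3,.35,.4):
  for az in (-60,-70,-80): 
    for dn in (0,-15):
      q,e,r=IK(np.r_[g[:2],h],Rtool(az,dn,True),[-26,45,-3,128,92,105,90]); print(h,az,dn,q.round().tolist(),round(e,1),round(r,1))
E
```

```text
[445.8 218.1] [ 0.5481 -0.3216  0.125 ] [ 0.5515 -0.327   0.105 ]
[374.9 220.1] [ 0.5399 -0.1168  0.125 ] [ 0.5432 -0.119   0.105 ]
5.97 [[-26.0637, 45.5246, -3.4387, 128.6653, 92.7209, 106.0077, -83.4359], [0.5497, -0.1176, 0.2272], [-1.7195, 76.2467, -62.2796]] [-1.2  1.   0.8] 0.0851
above [ 0.5501 -0.1336  0.2218] (array([-0.011,  0.502,  0.007]), array([ 8.7, -7.5, 12.5]), 5)
down (array([0., 0., 0.]), array([164.2,   0. ,  44. ]), 5)
0.3 -60 0 [-28.0, 24.0, -0.0, 131.0, 91.0, 89.0, 115.0] 0.0 0.0
0.3 -60 -15 [-27.0, 36.0, -0.0, 131.0, 96.0, 104.0, 103.0] 0.0 0.0
0.3 -70 0 [-28.0, 28.0, -0.0, 124.0, 83.0, 94.0, 118.0] 0.0 0.0
0.3 -70 -15 [-27.0, 38.0, 0.0, 124.0, 88.0, 106.0, 108.0] 0.0 0.0
0.3 -80 0 [-27.0, 31.0, -0.0, 116.0, 76.0, 99.0, 121.0] 0.0 0.0
0.3 -80 -15 [-25.0, 41.0, 0.0, 116.0, 82.0, 110.0, 113.0] 0.0 0.0
0.35 -60 0 [-28.0, 18.0, -0.0, 130.0, 91.0, 89.0, 122.0] 0.0 0.0
0.35 -60 -15 [-27.0, 29.0, -0.0, 132.0, 98.0, 103.0, 110.0] 0.0 0.0
0.35 -70 0 [-28.0, 22.0, -0.0, 123.0, 83.0, 95.0, 125.0] 0.0 0.0
0.35 -70 -15 [-27.0, 32.0, 0.0, 124.0, 90.0, 106.0, 115.0] 0.0 0.0
0.35 -80 0 [-27.0, 26.0, -0.0, 115.0, 77.0, 100.0, 127.0] 0.0 0.0
0.35 -80 -15 [-25.0, 35.0, 0.0, 117.0, 84.0, 110.0, 119.0] 0.0 0.0
0.4 -60 0 [-28.0, 12.0, -0.0, 129.0, 91.0, 89.0, 129.0] 0.0 0.0
0.4 -60 -15 [-27.0, 22.0, -0.0, 131.0, 100.0, 102.0, 117.0] 0.0 0.0
0.4 -70 0 [-28.0, 17.0, -0.0, 121.0, 84.0, 95.0, 131.0] 0.0 0.0
0.4 -70 -15 [-27.0, 26.0, 0.0, 124.0, 92.0, 106.0, 121.0] 0.0 0.0
0.4 -80 0 [-27.0, 22.0, -0.0, 114.0, 78.0, 102.0, 133.0] 0.0 0.0
0.4 -80 -15 [-25.0, 30.0, 0.0, 116.0, 86.0, 111.0, 125.0] 0.0 0.0
```

Emit:
apply_moves(increments=[[0,0.1,0,2,-1,3,-1],[0,0.2,0,4,-3,6,-1],[0,0.3,0,6,-5,9,-1],[0,0.4,0,8,-6,12,-1],[-0.01,0.5,0.01,9,-7,14,-1],[-0.01,0.5,0.01,9,-7,14,-1],[-0.01,0.5,0.01,9,-7,14,-1]])

```text
clock: 6.55
tool_pos: [0.5509, -0.1352, 0.2261]
orientation: [177.6, 75.2, 117.7]
ft_force: [0.1, 0.8, -0.7]
width: 0.0854
gripper_force: 0.0
```

```bash
python3 - <<'E'
from ik import *
log(); R=Rtool(-60,15,False); g=np.array([.5393,-.1152,.058])+.024*R[:,2]
print(delta(g,R))
E
```

```text
6.55 [[-17.3262, 22.6218, -10.6884, 130.9045, 87.6592, 79.2018, -63.0995], [0.5509, -0.1352, 0.2261], [177.6343, 75.2231, 117.6525]] [ 0.1  0.8 -0.7] 0.0854
(array([ 0.002,  0.004, -0.01 ]), array([168.5,  -1.9,  44.5]), 5)
```

Emit:
apply_moves(increments=[[0,0,0,20,0,5,-1],[0,0,0,45,0,12,-1],[0,0,0,70,0,18,-1],[0,0,0,95,-1,25,-1],[0,0,0,118,-1,31,-1],[0,0,0,138,-1,36,-1],[0,0,-0.01,155,-2,41,-1],[0,0,-0.01,168,-2,44,-1],[0,0,-0.01,168,-2,44,-1]])

```text
clock: 7.3
tool_pos: [0.5481, -0.134, 0.0452]
orientation: [-177.2, 75.0, 123.0]
ft_force: [-0.8, 0.2, -0.9]
width: 0.0853
gripper_force: 0.0
```

```bash
python3 - <<'E'
from ik import *
log(); R=Rtool(-60,15,False); g=np.array([.5393,-.1152,.058])+.024*R[:,2]
print(delta(g,R))
c=cam("wrist"); s=cam("scene")
cv2.imwrite("pics/g1.png",np.hstack([c["img"][::,:],cv2.resize(s["img"][120:280,170:330],(400,400))])[:,:,::-1][:,240:])
E
```

```text
7.3 [[-18.5615, 47.5687, -9.3268, 129.3888, 94.6157, 81.5614, -85.1846], [0.5481, -0.134, 0.0452], [-177.25, 74.9918, 122.9717]] [-0.8  0.2 -0.9] 0.0853
(array([0.002, 0.   , 0.013]), array([-7. ,  1.7,  0.7]), 1)
```

View pics/g1.png

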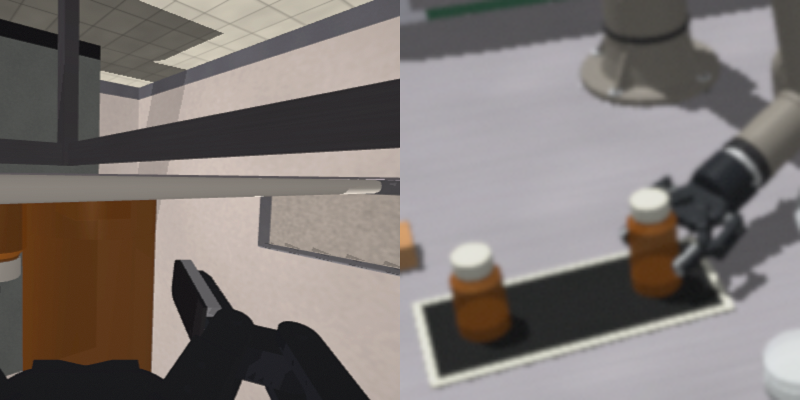

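The wrist and scene views show the fingers straddling the tall jar, so I'll close on it.

Emit:
apply_moves(increments=[[0,0,0.01,-4,1,0,-1],[0,0,0.01,-4,1,0,0],[0,0,0.01,-4,1,0,0.5],[0,0,0.01,-4,1,0,1],[0,0,0.01,-4,1,0,1],[0,0,0.01,-4,1,0,1],[0,0,0.01,-4,1,0,1],[0,0,0.01,-4,1,0,1]], grip_force=70)

```text
clock: 8.07
tool_pos: [0.5507, -0.1349, 0.0538]
orientation: [179.2, 75.3, 119.3]
ft_force: [-1.4, 2.0, 6.7]
width: 0.0583
gripper_force: 74.7
```

Emit:
apply_moves(increments=[[0,0,0,0,0,0,1],[0,0,0,0,0,0,1],[0,0,0,0,0,0,1]])

```text
clock: 8.32
tool_pos: [0.5507, -0.1349, 0.0538]
orientation: [179.2, 75.3, 119.3]
ft_force: [-1.0, 2.8, 6.5]
width: 0.0588
gripper_force: 74.7
```

```bash
python3 - <<'E'
from ik import *
x=log(); print(x["gripper_force"]); R=Rtool(-60,15,False); 
print(delta(x["tool_pos"]+[0,0,.25],R))
E
```

```text
8.32 [[-18.3712, 46.574, -9.3301, 129.4083, 94.575, 81.6284, -85.1527], [0.5507, -0.1349, 0.0538], [179.188, 75.2687, 119.3057]] [-1.   2.8  6.5] 0.0588
74.73353862762451
(array([ 0.002,  0.005, -0.003]), array([-241.8,    0.9,  -63.6]), 7)
```

Emit:
apply_moves(increments=[[0,0,0,-8,0,-2,1],[0,0,0,-25,0,-6,1],[0,0,0,-50,0,-13,1],[0,0,0,-80,0,-21,1],[0,0,0,-110,0,-29,1],[0,0,0,-140,0,-37,1],[0,0,0,-170,0,-45,1],[0,0,0,-200,0,-53,1],[0,0,0,-225,0,-60,1],[0,0,0,-242,0,-64,1]])

```text
clock: 9.15
tool_pos: [0.5495, -0.1355, 0.3045]
orientation: [178.9, 75.0, 119.0]
ft_force: [1.0, 1.2, -2.8]
width: 0.0586
gripper_force: 75.2
```

Emit:
apply_moves(increments=[[0,0,0,0,0,0,1],[0,0,-0.06,0,0,0,1],[0,0,-0.16,0,0,0,1],[0,0,-0.28,0,0,0,1],[0,0,-0.4,0,0,0,1],[0,0,-0.52,0,0,0,1],[0,0,-0.64,0,0,0,1],[0,0,-0.76,0,0,0,1],[0,0,-0.88,0,0,0,1],[0,0,-1.0,0,0,0,1]])

```text
clock: 9.98
tool_pos: [0.5491, -0.1357, 0.2998]
orientation: [-107.7, 31.1, -159.3]
ft_force: [-0.0, -0.1, -4.1]
width: 0.0585
gripper_force: 75.2
```

Emit:
apply_moves(increments=[[0,0,-0.12,0,0,0,1],[0,0,-0.24,0,0,0,1],[0,0,-0.36,0,0,0,1],[0,0,-0.48,0,0,0,1],[0,0,-0.6,0,0,0,1],[0,0,-0.72,0,0,0,1],[0,0,-0.84,0,0,0,1],[0,0,-0.96,0,0,0,1],[0,0,-1.08,0,0,0,1],[0,0,-1.08,0,0,0,1]])

```text
clock: 10.82
tool_pos: [0.5492, -0.1356, 0.3001]
orientation: [-107.2, -28.2, -141.6]
ft_force: [0.1, -0.3, -3.1]
width: 0.0581
gripper_force: 75.2
```

```bash
python3 - <<'E'
from ik import *
x=log(); print(x["gripper_force"])
print(delta(x["tool_pos"],Rtool(-60,-15,True)))
t=cam("top"); [print(k[0],plane(t,k[0],.105)) for k in caps(t)]
E
```

```text
10.82 [[-16.9112, 13.3139, -10.7967, 128.9622, 84.2053, 78.4563, 68.2695], [0.5492, -0.1356, 0.3001], [-107.1938, -28.2156, -141.5772]] [ 0.1 -0.3 -3.1] 0.0581
75.20252287387848
(array([ 0.276,  0.476, -1.034]), array([0., 0., 0.]), 10)
[445.78313253 218.10843373] [ 0.55147869 -0.32701123  0.105     ]
```

Emit:
apply_moves(increments=[[0.03,0.05,-0.11,0,0,0,1],[0.06,0.1,-0.21,0,0,0,1],[0.08,0.14,-0.31,0,0,0,1],[0.11,0.19,-0.41,0,0,0,1],[0.14,0.24,-0.52,0,0,0,1],[0.17,0.29,-0.62,0,0,0,1],[0.19,0.33,-0.72,0,0,0,1],[0.22,0.38,-0.83,0,0,0,1],[0.25,0.43,-0.93,0,0,0,1],[0.276,0.476,-1.034,0,0,0,1]])

```text
clock: 11.7
tool_pos: [0.5506, -0.135, 0.3011]
orientation: [-0.3, -74.8, 120.4]
ft_force: [-0.1, 0.9, -4.2]
width: 0.0584
gripper_force: 75.4
```

Emit:
apply_moves(increments=[[0,0,0,0,0,0,1],[0,0,0,0,0,0,1],[0,0,0,0,0,0,1],[0,0,0,0,0,0,1]])

```text
clock: 12.03
tool_pos: [0.5503, -0.1353, 0.303]
orientation: [-1.9, -74.9, 121.8]
ft_force: [0.2, -0.6, -3.0]
width: 0.0584
gripper_force: 75.4
```

```bash
python3 - <<'E'
from ik import *
x=log()
s=cam("scene"); cv2.imwrite("pics/inv1.png",cv2.resize(s["img"][80:280,170:430][:,:,::-1],None,fx=3,fy=3))
E
```

```text
12.03 [[-23.9587, 35.7776, -3.0646, 131.1803, 97.2591, 105.6856, 103.1747], [0.5503, -0.1353, 0.303], [-1.8791, -74.8692, 121.7954]] [ 0.2 -0.6 -3. ] 0.0584
```

View pics/inv1.png

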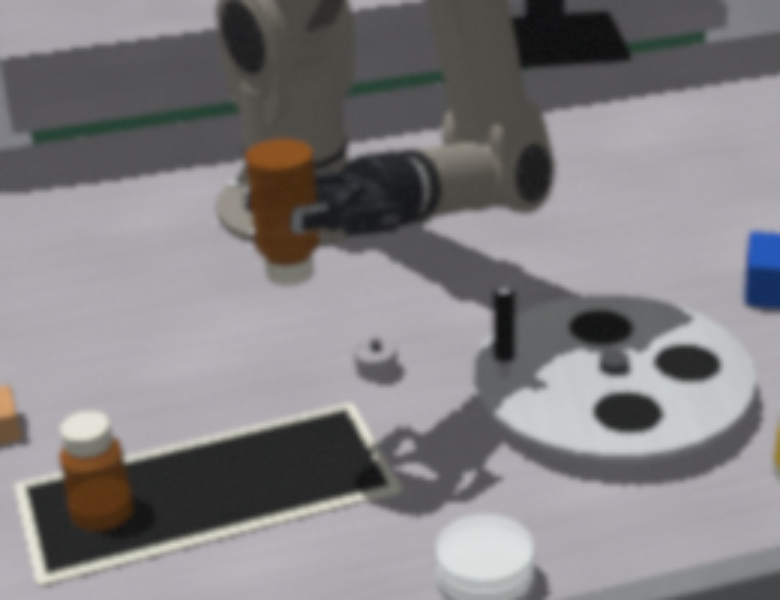

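The tall jar is exactly inverted in the gripper (cap down, at about (290,270) in the crop). Now I'll turn it back upright.

Emit:
apply_moves(increments=[[-0.03,-0.05,0.11,0,0,0,1],[-0.06,-0.1,0.21,0,0,0,1],[-0.08,-0.14,0.31,0,0,0,1],[-0.11,-0.19,0.41,0,0,0,1],[-0.14,-0.24,0.52,0,0,0,1],[-0.17,-0.29,0.62,0,0,0,1],[-0.19,-0.33,0.72,0,0,0,1],[-0.22,-0.38,0.83,0,0,0,1],[-0.25,-0.43,0.93,0,0,0,1],[-0.276,-0.476,1.034,0,0,0,1]])

```text
clock: 12.92
tool_pos: [0.5499, -0.1353, 0.3036]
orientation: [-107.0, -27.4, -141.8]
ft_force: [-0.0, -0.6, -2.3]
width: 0.0586
gripper_force: 75.3
```

Emit:
apply_moves(increments=[[0,0,0.12,0,0,0,1],[0,0,0.24,0,0,0,1],[0,0,0.36,0,0,0,1],[0,0,0.48,0,0,0,1],[0,0,0.6,0,0,0,1],[0,0,0.72,0,0,0,1],[0,0,0.84,0,0,0,1],[0,0,0.96,0,0,0,1],[0,0,1.08,0,0,0,1]])

```text
clock: 13.67
tool_pos: [0.5494, -0.1359, 0.3032]
orientation: [-107.7, 32.1, -159.6]
ft_force: [-0.6, 0.3, -2.9]
width: 0.058
gripper_force: 75.3
```

Emit:
apply_moves(increments=[[0,0,0.12,0,0,0,1],[0,0,0.24,0,0,0,1],[0,0,0.36,0,0,0,1],[0,0,0.48,0,0,0,1],[0,0,0.6,0,0,0,1],[0,0,0.72,0,0,0,1],[0,0,0.84,0,0,0,1],[0,0,0.94,0,0,0,1],[0,0,1.0,0,0,0,1],[0,0,1.0,0,0,0,1]])

```text
clock: 14.5
tool_pos: [0.5495, -0.1359, 0.3031]
orientation: [178.8, 75.1, 118.8]
ft_force: [-0.5, 0.2, -2.2]
width: 0.0583
gripper_force: 75.3
```

```bash
python3 - <<'E'
from ik import *
x=log()
for az in (-60,-50):
  R=Rtool(az,15,False); z=R[:,2]
  g=np.array([.610,.207,0])+.024*z; g[2]=.0538+.031
  print(az,g.round(4),delta(g+[0,0,.18],R)); print(IK(g,R,x["qpos"]))
E
```

```text
14.5 [[-16.0973, 13.1325, -11.6783, 128.8334, 84.2922, 78.7943, -51.0602], [0.5495, -0.1359, 0.3031], [178.8107, 75.0667, 118.8497]] [-0.5  0.2 -2.2] 0.0583
-60 [0.6216 0.1869 0.0848] (array([ 0.001,  0.001, -0.005]), array([ 100.9,  223.7, -225.1]), 9)
(array([-4.93663425e+01,  5.15400382e+01, -1.08528491e-05,  9.75510964e+01,
        6.58928429e+01,  8.67020086e+01, -6.09604669e+01]), np.float64(8.066249809613105e-09), np.float64(1.2373489558874571e-09))
-50 [0.6249 0.1892 0.0848] (array([-0.167,  0.002, -0.05 ]), array([ 101. ,  227.7, -225.4]), 9)
(array([-5.06047880e+01,  4.87713061e+01, -2.42686995e-06,  1.05204667e+02,
        7.39413726e+01,  8.11073096e+01, -6.41191498e+01]), np.float64(2.048384458620935e-09), np.float64(2.9539980052683864e-10))
```

Emit:
apply_moves(increments=[[0,0,0,6,14,-14,1],[0,0,0,17,38,-38,1],[0,0,0,29,64,-64,1],[0,0,0,41,90,-91,1],[0,0,0,53,118,-118,1],[0,0,0,65,144,-145,1],[0,0,0,77,171,-172,1],[0,0,0,89,197,-198,1],[0,0,0,97,215,-216,1],[0,0,0,101,224,-225,1]])

```text
clock: 15.33
tool_pos: [0.622, 0.1923, 0.2623]
orientation: [179.5, 74.9, 119.9]
ft_force: [-0.5, 0.5, -3.3]
width: 0.0585
gripper_force: 75.6
```

Emit:
apply_moves(increments=[[0,0,0,0,0,0,1],[0,0,0,0,0,0,1]])

```text
clock: 15.5
tool_pos: [0.6215, 0.1878, 0.2632]
orientation: [179.7, 75.1, 119.8]
ft_force: [0.6, 0.1, -2.8]
width: 0.0582
gripper_force: 75.6
```

```bash
python3 - <<'E'
from ik import *
x=log()
R=Rtool(-60,15,False); z=R[:,2]
g=np.array([.610,.207,0])+.024*z; g[2]=.0538+.031
print(g,delta(g+[0,0,.003],R))
E
```

```text
15.5 [[-35.6944, 37.2225, -19.1218, 96.9152, 72.8335, 101.8344, -49.2957], [0.6215, 0.1878, 0.2632], [179.7267, 75.0626, 119.8316]] [ 0.6  0.1 -2.8] 0.0582
[0.62159111 0.18692361 0.0848    ] (array([ 0.002,  0.001, -0.001]), array([169.3,  -0.6,  46. ]), 5)
```

Emit:
apply_moves(increments=[[0,0,0,15,0,4,1],[0,0,0,40,0,11,1],[0,0,0,65,0,18,1],[0,0,0,90,0,24,1],[0,0,0,115,0,31,1],[0,0,0,137,0,37,1],[0,0,0,152,0,41,1],[0,0,0,160,0,43,1],[0,0,0,160,0,43,1],[0,0,0,160,0,43,1]])

```text
clock: 16.33
tool_pos: [0.6226, 0.1869, 0.0985]
orientation: [179.4, 75.1, 119.5]
ft_force: [0.1, -0.1, -3.2]
width: 0.0584
gripper_force: 75.6
```

```bash
python3 - <<'E'
from ik import *
x=log()
R=Rtool(-60,15,False); z=R[:,2]
g=np.array([.610,.207,0])+.024*z; g[2]=.0538+.031
print(g,delta(g,R))
E
```

```text
16.33 [[-36.5624, 51.3984, -17.7549, 97.3515, 74.5356, 97.6966, -63.0163], [0.6226, 0.1869, 0.0985], [179.3802, 75.1422, 119.4635]] [ 0.1 -0.1 -3.2] 0.0584
[0.62159111 0.18692361 0.0848    ] (array([ 0.002,  0.002, -0.002]), array([13.3, -0.9,  2.9]), 1)
```

Emit:
apply_moves(increments=[[0,0,0,2,0,0,1],[0,0,0,4,0,1,1],[0,0,0,6,0,1.5,1],[0,0,0,8,0,2,1],[0,0,0,9,0,2,1],[0,0,0,10,0,2.5,1],[0,0,0,11,0,2.5,1],[0,0,0,12,0,3,1],[0,0,0,12,0,3,1]])

```text
clock: 17.08
tool_pos: [0.6223, 0.1874, 0.0852]
orientation: [179.5, 75.1, 119.6]
ft_force: [-0.2, -0.1, -3.1]
width: 0.0582
gripper_force: 75.6
```

Emit:
apply_moves(increments=[[0,0,0,1,0,0,1],[0,0,0,1,0,0,1]])

```text
clock: 17.25
tool_pos: [0.6223, 0.1876, 0.0849]
orientation: [179.4, 75.1, 119.5]
ft_force: [-0.2, -0.0, -1.8]
width: 0.0583
gripper_force: 75.6
```

Emit:
apply_moves(increments=[[0,0,0,1,0,0,1],[0,0,0,1,0,0,1]])

```text
clock: 17.42
tool_pos: [0.6223, 0.1875, 0.0849]
orientation: [179.3, 75.3, 119.3]
ft_force: [-1.2, -0.4, 2.6]
width: 0.0582
gripper_force: 75.7
```

Emit:
apply_moves(increments=[[0,0,0,-0.5,0,0,0.2],[0,0,0,-0.5,0,0,-0.2],[0,0,0,-0.5,0,0,-0.6],[0,0,0,-0.5,0,0,-1],[0,0,0,-0.5,0,0,-1],[0,0,0,-0.5,0,0,-1],[0,0,0,-0.5,0,0,-1],[0,0,0,-0.5,0,0,-1]])

```text
clock: 18.08
tool_pos: [0.6221, 0.1879, 0.0839]
orientation: [179.5, 75.1, 119.6]
ft_force: [-0.8, 0.3, 0.4]
width: 0.0855
gripper_force: 0.0
```

```bash
python3 - <<'E'
from ik import *
x=log()
s=cam("scene"); cv2.imwrite("pics/pl1.png",cv2.resize(s["img"][110:270,170:430][:,:,::-1],None,fx=3,fy=3))
t=cam("top"); [print(k[0],plane(t,k[0],.105)) for k in caps(t)]
E
```

```text
18.08 [[-36.7271, 52.743, -17.6392, 97.0697, 74.6812, 97.3661, -63.998], [0.6221, 0.1879, 0.0839], [179.4852, 75.0724, 119.6017]] [-0.8  0.3  0.4] 0.0855
[261.6424581  192.18994413] [0.62270906 0.21526024 0.105     ]
[445.78313253 218.10843373] [ 0.55147869 -0.32701123  0.105     ]
```

View pics/pl1.png

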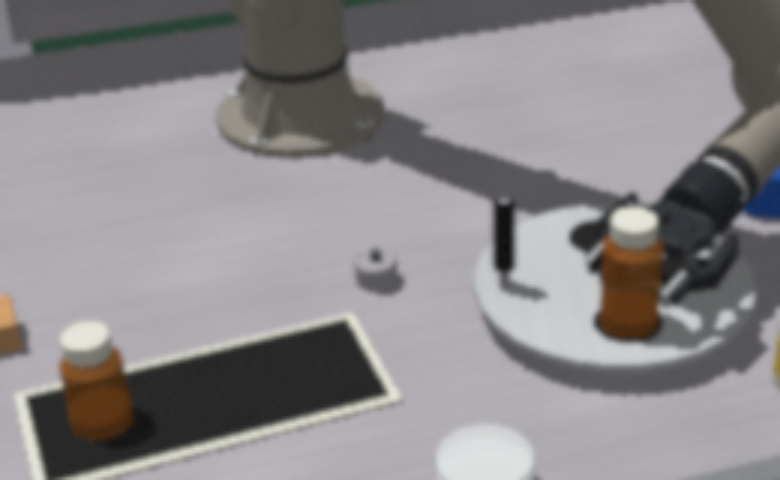

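The tall jar stands upright on the front pad (crop (632,320)), and the mid jar is undisturbed.

Emit:
apply_moves(increments=[[0,0,0,-10,0,-3,-1],[0,0,0,-30,0,-8,-1],[0,0,0,-55,0,-15,-1],[0,0,0,-80,0,-22,-1],[0,0,0,-105,0,-28,-1],[0,0,0,-130,0,-35,-1],[0,0,0,-155,0,-42,-1],[0,0,0,-174,0,-47,-1],[0,0,0,-174,0,-47,-1]])

```text
clock: 18.93
tool_pos: [0.6222, 0.1888, 0.2702]
orientation: [177.5, 75.1, 117.6]
ft_force: [0.4, -0.3, 0.3]
width: 0.0855
gripper_force: 0.0
```

```bash
python3 - <<'E'
from ik import *
x=log()
R=Rtool(-65,16,False); z=R[:,2]
g=np.array([.5515,-.3265,.055])+.024*z
m=np.array([.56,-.08,.27])
print(delta(m,R)); print(g, delta(g+[0,0,.16],R,m,R)); print(delta(g,R,g+[0,0,.16],R)); print(IK(g,R,x["qpos"])[0].round())
t=cam("top"); [print(k[0],plane(t,k[0],.105)) for k in caps(t)]
E
```

```text
18.93 [[-35.7028, 36.7708, -19.1764, 96.6637, 72.9267, 102.0375, -49.196], [0.6222, 0.1888, 0.2702], [177.4614, 75.0962, 117.6029]] [ 0.4 -0.3  0.3] 0.0855
(array([0.088, 0.019, 0.013]), array([ -53.7, -188.5,  194.3]), 7)
[ 0.56124992 -0.34740878  0.0483847 ] (array([0., 0., 0.]), array([  -7.7, -111.9,  250.5]), 7)
(array([0., 0., 0.]), array([153.8,   0. ,  44.1]), 4)
[  2.  46.  -0. 128. 115.  72. -85.]
[245.03816794 188.47328244] [0.6333908  0.26486137 0.105     ]
[262.5 189. ] [0.63242412 0.21310619 0.105     ]
[445.86309524 218.14285714] [ 0.55137921 -0.32724173  0.105     ]
```

Emit:
apply_moves(increments=[[0.01,0,0,-7,-24,24,-1],[0.02,0,0,-14,-48,49,-1],[0.03,0,0,-21,-72,74,-1],[0.04,0.01,0,-28,-97,100,-1],[0.06,0.01,0,-35,-122,126,-1],[0.07,0.02,0.01,-42,-147,151,-1],[0.08,0.02,0.01,-49,-171,176,-1],[0.09,0.02,0.01,-54,-188,194,-1]])

```text
clock: 19.65
tool_pos: [0.5575, -0.0842, 0.2656]
orientation: [-176.9, 74.0, 117.7]
ft_force: [0.8, 0.1, -0.3]
width: 0.0854
gripper_force: 0.0
```

Emit:
apply_moves(increments=[[0,0,0,-1,-14,31,-1],[0,0,0,-2,-28,62,-1],[0,0,0,-3,-42,94,-1],[0,0,0,-4,-56,125,-1],[0,0,0,-5,-70,156,-1],[0,0,0,-6,-84,188,-1],[0,0,0,-7,-98,219,-1],[0,0,0,-8,-112,250,-1],[0,0,0,-8,-112,250,-1],[0,0,0,-8,-112,250,-1]])

```text
clock: 20.48
tool_pos: [0.5575, -0.3503, 0.2049]
orientation: [-176.9, 73.9, 117.6]
ft_force: [0.6, 0.9, -0.7]
width: 0.0854
gripper_force: 0.0
```

```bash
python3 - <<'E'
from ik import *
x=log()
R=Rtool(-65,16,False); z=R[:,2]
g=np.array([.5515,-.3265,.055])+.024*z
print(delta(g,R))
E
```

```text
20.48 [[1.8519, 25.0364, -0.1364, 129.7374, 107.1257, 64.5081, -64.0208], [0.5575, -0.3503, 0.2049], [-176.9489, 73.8998, 117.6232]] [ 0.6  0.9 -0.7] 0.0854
(array([-0.009, -0.001,  0.013]), array([150.6,   6.9,  42.3]), 4)
```

Emit:
apply_moves(increments=[[0,0,0.01,15,4,4,-1],[-0.01,0,0.01,35,7,10,-1],[-0.01,0,0.01,60,7,17,-1],[-0.01,0,0.01,85,7,24,-1],[-0.01,0,0.01,108,7,30,-1],[-0.01,0,0.01,128,7,36,-1],[-0.01,0,0.01,141,7,40,-1],[-0.01,0,0.01,147,7,41,-1],[-0.01,0,0.01,147,7,41,-1],[-0.01,0,0.01,147,7,41,-1]])

```text
clock: 21.32
tool_pos: [0.5647, -0.3435, 0.0535]
orientation: [179.9, 74.0, 115.3]
ft_force: [-0.7, -0.0, 0.8]
width: 0.085
gripper_force: 0.0
```

```bash
python3 - <<'E'
from ik import *
x=log()
R=Rtool(-65,16,False); z=R[:,2]
g=np.array([.5515,-.3265,.055])+.024*z
print(delta(g,R))
s=cam("scene"); cv2.imwrite("pics/g2.png",cv2.resize(s["img"][130:280,150:350][:,:,::-1],None,fx=3,fy=3))
E
```

```text
21.32 [[2.161, 45.6962, -1.1545, 128.0396, 115.0083, 71.9648, -83.7607], [0.5647, -0.3435, 0.0535], [179.8732, 73.9637, 115.3171]] [-0.7 -0.   0.8] 0.085
(array([ 0.008, -0.001,  0.002]), array([ 4.4, -4.7,  3.4]), 1)
```

View pics/g2.png

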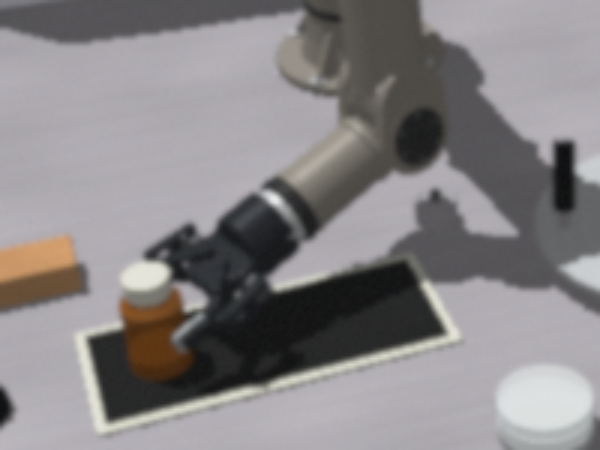

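The fingers straddle the mid jar, at about (150,330) in the crop.

Emit:
apply_moves(increments=[[0,0,0,1,-2,1,-1],[0.01,0,0,2,-4,3,-1],[0.01,0,0,2,-4,3,0],[0.01,0,0,2,-4,3,0.5],[0.01,0,0,2,-4,3,1],[0.01,0,0,2,-4,3,1],[0.01,0,0,2,-4,3,1],[0.01,0,0,2,-4,3,1],[0.01,0,0,2,-4,3,1],[0.01,0,0,2,-4,3,1]], grip_force=70)

```text
clock: 22.2
tool_pos: [0.5618, -0.3485, 0.0514]
orientation: [-179.6, 74.1, 115.2]
ft_force: [0.2, 1.0, 4.4]
width: 0.0583
gripper_force: 74.6
```

Emit:
apply_moves(increments=[[0,0,0,0,0,0,1],[0,0,0,0,0,0,1]])

```text
clock: 22.37
tool_pos: [0.5618, -0.3485, 0.0513]
orientation: [-179.6, 74.1, 115.2]
ft_force: [-0.6, 1.3, 5.9]
width: 0.0583
gripper_force: 74.7
```

```bash
python3 - <<'E'
from ik import *
x=log(); print(x["gripper_force"])
R=Rtool(-65,16,False); print(delta(x["tool_pos"]+[0,0,.25],R))
for az in (-65,-75): print(IK(x["tool_pos"]+[0,0,.25],Rtool(az,-16,True),np.r_[x["qpos"][:6],95])[0].round())
E
```

```text
22.37 [[2.415, 46.0965, -0.9617, 127.8477, 114.8062, 72.0601, -83.8707], [0.5618, -0.3485, 0.0513], [-179.6277, 74.0624, 115.1652]] [-0.6  1.3  5.9] 0.0583
74.65433925390244
(array([-0.004,  0.001,  0.001]), array([-240.4,   -0.4,  -68.6]), 7)
[  2.  37.   0. 130. 119. 100. 102.]
[ -1.  39.   0. 123. 108. 101. 108.]
```

Emit:
apply_moves(increments=[[0,0,0,-8,0,-2,1],[0,0,0,-25,0,-7,1],[0,0,0,-50,0,-14,1],[0,0,0,-80,0,-23,1],[0,0,0,-110,0,-31,1],[0,0,0,-140,0,-40,1],[0,0,0,-170,0,-49,1],[0,0,0,-200,0,-57,1],[0,0,0,-225,0,-64,1],[0,0,0,-240,0,-69,1]])

```text
clock: 23.2
tool_pos: [0.5615, -0.3479, 0.3021]
orientation: [-180.0, 73.9, 114.9]
ft_force: [0.6, -0.3, -3.6]
width: 0.0582
gripper_force: 75.2
```

Emit:
apply_moves(increments=[[0,0,0,0,0,0,1],[0,0,-0.06,0,0,0,1],[0,0,-0.16,0,0,0,1],[0,0,-0.28,0,0,0,1],[0,0,-0.4,0,0,0,1],[0,0,-0.52,0,0,0,1],[0,0,-0.64,0,0,0,1],[0,0,-0.76,0,0,0,1],[0,0,-0.88,0,0,0,1],[0,0,-1.0,0,0,0,1]])

```text
clock: 24.03
tool_pos: [0.5609, -0.3475, 0.2965]
orientation: [-109.1, 30.6, -165.2]
ft_force: [-0.3, -0.3, -2.9]
width: 0.0584
gripper_force: 75.2
```

Emit:
apply_moves(increments=[[0,0,-0.12,0,0,0,1],[0,0,-0.24,0,0,0,1],[0,0,-0.36,0,0,0,1],[0,0,-0.48,0,0,0,1],[0,0,-0.6,0,0,0,1],[0,0,-0.72,0,0,0,1],[0,0,-0.84,0,0,0,1],[0,0,-0.96,0,0,0,1],[0,0,-1.08,0,0,0,1],[0,0,-1.08,0,0,0,1]])

```text
clock: 24.87
tool_pos: [0.561, -0.3475, 0.2969]
orientation: [-108.6, -28.3, -146.2]
ft_force: [-0.5, 0.8, -2.7]
width: 0.0582
gripper_force: 75.3
```

```bash
python3 - <<'E'
from ik import *
x=log(); print(x["gripper_force"])
print(delta(x["tool_pos"],Rtool(-65,-16,True)))
E
```

```text
24.87 [[-3.0128, 14.1602, 5.0649, 127.1994, 99.9215, 59.807, 69.2321], [0.561, -0.3475, 0.2969], [-108.6114, -28.3135, -146.1633]] [-0.5  0.8 -2.7] 0.0582
75.25324881076813
(array([ 0.301,  0.508, -1.025]), array([0., 0., 0.]), 10)
```

Emit:
apply_moves(increments=[[0.03,0.05,-0.1,0,0,0,1],[0.06,0.1,-0.2,0,0,0,1],[0.09,0.15,-0.3,0,0,0,1],[0.12,0.2,-0.41,0,0,0,1],[0.15,0.25,-0.51,0,0,0,1],[0.18,0.3,-0.61,0,0,0,1],[0.21,0.36,-0.72,0,0,0,1],[0.24,0.41,-0.82,0,0,0,1],[0.27,0.46,-0.92,0,0,0,1],[0.3,0.51,-1.025,0,0,0,1]])

```text
clock: 25.7
tool_pos: [0.5627, -0.3473, 0.2978]
orientation: [-0.2, -73.8, 115.2]
ft_force: [-0.4, -0.3, -3.3]
width: 0.0584
gripper_force: 75.5
```

Emit:
apply_moves(increments=[[0,0,0,0,0,0,1],[0,0,0,0,0,0,1],[0,0,0,0,0,0,1],[0,0,0,0,0,0,1]])

```text
clock: 26.03
tool_pos: [0.5624, -0.3478, 0.3006]
orientation: [-1.7, -73.7, 116.6]
ft_force: [-0.4, 0.1, -2.8]
width: 0.0581
gripper_force: 75.5
```

Emit:
apply_moves(increments=[[-0.03,-0.05,0.1,0,0,0,1],[-0.06,-0.1,0.2,0,0,0,1],[-0.09,-0.15,0.3,0,0,0,1],[-0.12,-0.2,0.41,0,0,0,1],[-0.15,-0.25,0.51,0,0,0,1],[-0.18,-0.3,0.61,0,0,0,1],[-0.21,-0.36,0.72,0,0,0,1],[-0.24,-0.41,0.82,0,0,0,1],[-0.27,-0.46,0.92,0,0,0,1],[-0.3,-0.51,1.025,0,0,0,1]])

```text
clock: 26.87
tool_pos: [0.5619, -0.3476, 0.3016]
orientation: [-108.3, -27.5, -146.4]
ft_force: [-0.9, -0.9, -3.0]
width: 0.0585
gripper_force: 75.3
```

Emit:
apply_moves(increments=[[0,0,0.12,0,0,0,1],[0,0,0.24,0,0,0,1],[0,0,0.36,0,0,0,1],[0,0,0.48,0,0,0,1],[0,0,0.6,0,0,0,1],[0,0,0.72,0,0,0,1],[0,0,0.84,0,0,0,1],[0,0,0.96,0,0,0,1],[0,0,1.08,0,0,0,1]])

```text
clock: 27.62
tool_pos: [0.5613, -0.3482, 0.3011]
orientation: [-109.0, 31.7, -165.5]
ft_force: [-0.3, -0.5, -2.7]
width: 0.0583
gripper_force: 75.4
```

Emit:
apply_moves(increments=[[0,0,0.12,0,0,0,1],[0,0,0.24,0,0,0,1],[0,0,0.36,0,0,0,1],[0,0,0.48,0,0,0,1],[0,0,0.6,0,0,0,1],[0,0,0.72,0,0,0,1],[0,0,0.84,0,0,0,1],[0,0,0.94,0,0,0,1],[0,0,1.0,0,0,0,1],[0,0,1.0,0,0,0,1]])

```text
clock: 28.45
tool_pos: [0.5614, -0.3482, 0.3012]
orientation: [179.7, 74.0, 114.4]
ft_force: [-0.9, -0.5, -3.0]
width: 0.0581
gripper_force: 75.4
```

```bash
python3 - <<'E'
from ik import *
x=log()
t=cam("top"); [print(k[0],plane(t,k[0],.155)) for k in caps(t)]
R=Rtool(-65,16,False); R2=Rtool(-50,16,False)
g=np.array([.455,.241,0])+.024*R2[:,2]; g[2]=.0513+.031
m=np.array([.56,-.08,.31])
print(delta(m,R)); print(g, delta(g+[0,0,.18],R2,m,R)); print(IK(g,R2,x["qpos"])[0].round())
E
```

```text
28.45 [[2.0901, 13.837, -0.6342, 126.9293, 100.2187, 61.2622, -49.6911], [0.5614, -0.3482, 0.3012], [179.6715, 73.9598, 114.4021]] [-0.9 -0.5 -3. ] 0.0581
[261.6424581  192.18994413] [0.61140448 0.20779118 0.155     ]
[474.41472868 200.71317829] [ 0.5939971  -0.39679373  0.155     ]
(array([-0.004, -0.001, -0.   ]), array([  58.7,  111. , -237.1]), 7)
[0.46982929 0.22332714 0.0823    ] (array([-0.252,  0.   , -0.072]), array([ 132.1,   46.5, -287.7]), 9)
[-66.  45.  -0. 114.  61.  83. -72.]
```

Emit:
apply_moves(increments=[[0,0,0,4,8,-17,1],[0,0,0,12,22,-47,1],[0,0,0,21,39,-83,1],[0,0,0,29,55,-118,1],[0,0,0,38,72,-154,1],[0,0,0,47,89,-190,1],[0,0,0,54,102,-218,1],[0,0,0,59,111,-237,1],[0,0,0,59,111,-237,1]])

```text
clock: 29.25
tool_pos: [0.5624, -0.0729, 0.3088]
orientation: [179.9, 73.7, 115.3]
ft_force: [0.5, 0.7, -1.6]
width: 0.0581
gripper_force: 75.8
```

Emit:
apply_moves(increments=[[-0.02,0,0,7,3,-16,1],[-0.05,0,-0.01,22,8,-48,1],[-0.08,0,-0.02,38,14,-84,1],[-0.11,0,-0.03,54,19,-119,1],[-0.14,0,-0.04,71,25,-155,1],[-0.17,0,-0.05,87,31,-190,1],[-0.2,0,-0.06,104,37,-226,1],[-0.23,0,-0.065,119,42,-260,1],[-0.25,0,-0.07,132,46,-288,1],[-0.25,0,-0.07,132,46,-288,1]])

```text
clock: 30.08
tool_pos: [0.4685, 0.2305, 0.2597]
orientation: [-179.9, 73.6, 130.4]
ft_force: [0.2, -0.7, -1.9]
width: 0.0587
gripper_force: 75.8
```

```bash
python3 - <<'E'
from ik import *
x=log()
R2=Rtool(-50,16,False)
g=np.array([.455,.241,0])+.024*R2[:,2]; g[2]=.0513+.031
print(delta(g+[0,0,.012],R2))
E
```

```text
30.08 [[-43.0745, 29.2949, -28.5835, 112.7803, 66.1596, 103.8381, -59.3566], [0.4685, 0.2305, 0.2597], [-179.9474, 73.5801, 130.3556]] [ 0.2 -0.7 -1.9] 0.0587
(array([ 0.005, -0.007,  0.002]), array([156.8,  -3.5,  52.8]), 5)
```

Emit:
apply_moves(increments=[[0,0,0,15,-2,5,1],[0,0,0,38,-3,13,1],[0,0,0,63,-3,21,1],[0,0,0,88,-3,30,1],[0,0,0,113,-3,38,1],[0,0,0,135,-3,45,1],[0,-0.01,0,150,-3,50,1],[0,-0.01,0,156,-3,53,1],[0,-0.01,0,156,-3,53,1],[0,-0.01,0,156,-3,53,1]])

```text
clock: 30.92
tool_pos: [0.4735, 0.2156, 0.0976]
orientation: [-180.0, 74.6, 129.7]
ft_force: [-0.3, 0.7, -2.8]
width: 0.0583
gripper_force: 75.7
```

```bash
python3 - <<'E'
from ik import *
x=log()
R2=Rtool(-50,16,False)
g=np.array([.455,.241,0])+.024*R2[:,2]; g[2]=.0513+.031
print(delta(g,R2))
E
```

```text
30.92 [[-44.7394, 46.2693, -24.975, 114.4057, 69.7839, 99.0562, -76.113], [0.4735, 0.2156, 0.0976], [-179.9936, 74.5534, 129.6712]] [-0.3  0.7 -2.8] 0.0583
(array([-0.006,  0.01 , -0.002]), array([17. ,  2.2, -3.9]), 1)
```

Emit:
apply_moves(increments=[[0,0.01,0,3,1,-2,1],[0,0.01,0,6,1,-3,1],[0,0.01,0,9,2,-4,1],[0,0.01,0,11,2,-4,1],[0,0.01,0,12,2,-4,1],[0,0.01,0,13,2,-4,1],[0,0.01,0,14,2,-4,1],[0,0.01,0,15,2,-4,1],[0,0.01,0,15,2,-4,1]])

```text
clock: 31.67
tool_pos: [0.4696, 0.223, 0.0832]
orientation: [-179.8, 73.9, 129.9]
ft_force: [-0.1, 0.3, -2.9]
width: 0.0583
gripper_force: 75.8
```

Emit:
apply_moves(increments=[[0,0,0,1,0,0,1],[0,0,0,1,0,0,1]])

```text
clock: 31.83
tool_pos: [0.4695, 0.2233, 0.0823]
orientation: [-179.9, 73.9, 129.8]
ft_force: [-0.3, -0.5, -2.4]
width: 0.0584
gripper_force: 75.8
```

Emit:
apply_moves(increments=[[0,0,0,1,0,0,1],[0,0,0,1,0,0,1]])

```text
clock: 32.0
tool_pos: [0.4695, 0.2233, 0.0823]
orientation: [-179.9, 74.1, 129.7]
ft_force: [-0.5, -1.0, 1.1]
width: 0.058
gripper_force: 75.9
```

Emit:
apply_moves(increments=[[0,0,0,-0.5,0,0,0.2],[0,0,0,-0.5,0,0,-0.2],[0,0,0,-0.5,0,0,-0.6],[0,0,0,-0.5,0,0,-1],[0,0,0,-0.5,0,0,-1],[0,0,0,-0.5,0,0,-1],[0,0,0,-0.5,0,0,-1]])

```text
clock: 32.58
tool_pos: [0.4695, 0.2234, 0.0821]
orientation: [-179.9, 73.9, 129.8]
ft_force: [0.2, 0.5, 1.1]
width: 0.0854
gripper_force: 0.0
```

Emit:
apply_moves(increments=[[0,0,0,-10,0,-3,-1],[0,0,0,-30,0,-9,-1],[0,0,0,-55,0,-16,-1],[0,0,0,-80,0,-23,-1],[0,0,0,-110,0,-32,-1],[0,0,0,-140,0,-40,-1],[0,0,0,-165,0,-47,-1],[0,0,0,-173,0,-50,-1]])

```text
clock: 33.25
tool_pos: [0.4696, 0.224, 0.2668]
orientation: [178.7, 74.0, 128.4]
ft_force: [-0.0, 0.4, -0.4]
width: 0.0852
gripper_force: 0.0
```

```bash
python3 - <<'E'
from ik import *
x=log()
t=cam("top"); [print(k[0],plane(t,k[0],.155),plane(t,k[0],.136)) for k in caps(t)]
cv2.imwrite("pics/pl2.png",cv2.resize(np.hstack([t["img"][150:300,200:360],cam("scene")["img"][120:270,280:440]])[:,:,::-1],None,fx=2.5,fy=2.5))
g=cv2.cvtColor(t["img"],cv2.COLOR_RGB2GRAY); sub=np.zeros_like(g,bool); sub[175:280,208:315]=1
for ce,st in blobs((g<60)&sub,20): print("dark",ce.round(1),st,plane(t,ce,.036).round(4))
def Rd(a): return Rn.from_euler("xyz",[180,0,a],degrees=True).as_matrix()
c=np.array([.5322,.2238]); 
for a in (-160,-110,-60,-20,20,60,110,160):
  o=[]
  for th in range(0,360,60):
    p=np.r_[c+.118*np.array([np.cos(np.radians(th)),np.sin(np.radians(th))]),.1]
    q,e,r=IK(p,Rd(a),[-30,40,0,90,0,50,(-a-60+180)%360-180]); o.append((round(e+r),round(q[6])))
  print(a,o)
E
```

```text
33.25 [[-42.6795, 28.6337, -28.4141, 112.9294, 66.1431, 104.1745, -59.2456], [0.4696, 0.224, 0.2668], [178.6972, 73.9743, 128.3985]] [-0.   0.4 -0.4] 0.0852
[261.6424581  192.18994413] [0.61140448 0.20779118 0.155     ] [0.61570022 0.21062942 0.136     ]
[231.47058824 238.57843137] [0.47798446 0.28650039 0.155     ] [0.4802299  0.29054817 0.136     ]
dark [269.2 204.2] [254 192  25  21 216] [0.6005 0.2006 0.036 ]
dark [228.9 248.8] [ 208  209   58   71 1547] [0.4608 0.3179 0.036 ]
dark [297.4 233.8] [292 230  10   8  43] [0.5091 0.111  0.036 ]
-160 [(0, 87), (0, 77), (0, 71), (0, 76), (0, 91), (0, 94)]
-110 [(0, 137), (0, 127), (0, 121), (0, 126), (0, 141), (0, 144)]
-60 [(0, -168), (0, 168), (0, 168), (0, 168), (0, -168), (0, -161)]
-20 [(0, -133), (0, -143), (0, -149), (0, -144), (0, -129), (0, -126)]
20 [(0, -93), (0, -103), (0, -109), (0, -104), (0, -89), (0, -86)]
60 [(0, -53), (0, -63), (0, -69), (0, -64), (0, -49), (0, -46)]
110 [(0, -3), (0, -13), (0, -19), (0, -14), (0, 1), (0, -1)]
160 [(0, 47), (0, 37), (0, 31), (0, 36), (0, 51), (0, 54)]
```

View pics/pl2.png

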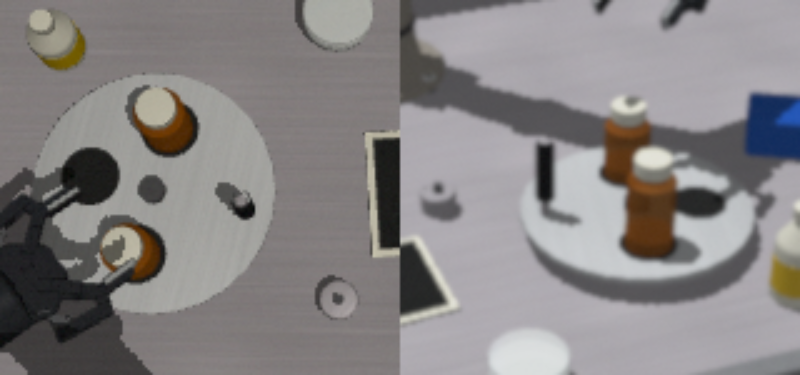

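Both jars stand upright on the disc on pads 0 and 2; the handle is clear. Next I'll turn the tool down and go to the handle.

```bash
python3 - <<'E'
from ik import *
x=log(); t=cam("top"); s=cam("scene")
for z in (.061,.1,.146): print(z,proj(t,(.5066,.1086,z)).round(1),proj(s,(.5066,.1086,z)).round(1))
for c in (t,s):
    g=cv2.cvtColor(c["img"],cv2.COLOR_RGB2GRAY); m=np.zeros_like(g,bool)
    if c is t: m[222:245,285:310]=1
    else: m[170:205,325:350]=1
    for ce,st in blobs((g<60)&m,15): print(ce.round(1),st)
R=Rn.from_euler("xyz",[180,0,125],degrees=True).as_matrix()
print(delta((.5066,.1086,.24),R))
E
```

```text
33.35 [[-42.71, 28.8347, -28.3893, 113.0101, 66.0981, 104.0281, -59.3777], [0.4693, 0.224, 0.264], [179.2174, 73.8884, 128.9285]] [ 0.2 -0.  -0. ] 0.0854
0.061 [297.7 233.5] [337.  197.8]
0.1 [296.8 231.8] [337.  187.5]
0.146 [295.8 229.6] [337. 175.]
[297.4 233.8] [292 230  10   8  43]
[337.6 188.5] [335 178   6  23 120]
(array([0.051, 1.289, 0.071]), array([-10.4, -44.3, 113.7]), 11)
```

Emit:
apply_moves(increments=[[0,0.12,0.01,-1,-4,10,-1],[0.01,0.24,0.01,-2,-8,21,-1],[0.01,0.36,0.02,-3,-12,31,-1],[0.02,0.48,0.03,-4,-16,41,-1],[0.02,0.6,0.03,-5,-20,52,-1],[0.03,0.72,0.04,-6,-25,62,-1],[0.03,0.84,0.05,-7,-29,73,-1],[0.04,0.96,0.05,-8,-33,84,-1],[0.04,1.08,0.06,-9,-37,95,-1],[0.05,1.19,0.065,-10,-41,105,-1]])

```text
clock: 34.28
tool_pos: [0.504, 0.1163, 0.2421]
orientation: [179.8, 5.4, 125.2]
ft_force: [-0.8, -0.5, 0.1]
width: 0.0857
gripper_force: 0.0
```

Emit:
apply_moves(increments=[[0,0,0,0,0,0,-1],[0,0,0,0,0,0,-1]])

```text
clock: 34.45
tool_pos: [0.5043, 0.1142, 0.2405]
orientation: [-179.9, 5.6, 124.9]
ft_force: [0.5, 0.8, 0.8]
width: 0.0853
gripper_force: 0.0
```

```bash
python3 - <<'E'
from ik import *
x=log()
R=Rn.from_euler("xyz",[180,0,125],degrees=True).as_matrix()
print(delta((.5066,.1086,.21),R))
E
```

```text
34.45 [[0.2952, 8.6138, -23.7323, 106.2676, 9.9189, 65.0938, 7.5578], [0.5043, 0.1142, 0.2405], [-179.9235, 5.6342, 124.8553]] [0.5 0.8 0.8] 0.0853
(array([-0.001,  0.098, -0.003]), array([-2.9, -1.3, 31. ]), 1)
```

Emit:
apply_moves(increments=[[0,0.05,0,-1,-1,15,-1],[0,0.1,0,-3,-1,31,-1],[0,0.1,0,-3,-1,31,-1],[0,0.1,0,-3,-1,31,-1]])

```text
clock: 34.78
tool_pos: [0.5052, 0.1125, 0.2102]
orientation: [-179.9, -0.1, 125.3]
ft_force: [0.1, 0.4, 0.9]
width: 0.0856
gripper_force: 0.0
```

```bash
python3 - <<'E'
from ik import *
x=log()
R=Rn.from_euler("xyz",[180,0,125],degrees=True).as_matrix()
print(delta((.5066,.1086,.1),R))
E
```

```text
34.78 [[3.0593, 11.4017, -23.1671, 106.8578, 4.9532, 62.8445, 13.3283], [0.5052, 0.1125, 0.2102], [-179.9006, -0.0843, 125.3001]] [0.1 0.4 0.9] 0.0856
(array([-0.002, -0.001,  0.005]), array([ -4.2,  -1. , 110.2]), 3)
```

Emit:
apply_moves(increments=[[0,0,0,-2,0,15,-1],[0,0,0,-4,-1,35,-1],[0,0,0,-4,-1,60,-1],[0,0,0,-4,-1,85,-1],[0,0,0,-4,-1,103,-1],[0,0,0,-4,-1,110,-1],[0,0,0,-4,-1,110,-1],[0,0,0,-4,-1,110,-1]])

```text
clock: 35.45
tool_pos: [0.5087, 0.1099, 0.103]
orientation: [179.8, 0.0, 125.4]
ft_force: [1.0, -0.3, 0.1]
width: 0.0855
gripper_force: 0.0
```

Emit:
apply_moves(increments=[[0,0,0,0,0,0,-0.3],[0,0,0,0,0,0,0.2],[0,0,0,0,0,0,0.5],[0,0,0,0,0,0,0.7],[0,0,0,0,0,0,1],[0,0,0,0,0,0,1],[0,0,0,0,0,0,1],[0,0,0,0,0,0,1]], grip_force=25)

```text
clock: 36.12
tool_pos: [0.5087, 0.1078, 0.1027]
orientation: [179.9, 0.0, 125.2]
ft_force: [-1.0, -2.2, 5.7]
width: 0.0237
gripper_force: 25.0
```

```bash
python3 - <<'E'
from ik import *
x=log(); print(x["gripper_force"])
t=cam("top"); [print(k[0],plane(t,k[0],.155),plane(t,k[0],.136)) for k in caps(t)]
R=Rn.from_euler("xyz",x["orientation"],degrees=True).as_matrix()
c=np.array([.5322,.2238]); p=x["tool_pos"]; d=p[:2]-c; print("r",np.linalg.norm(d),np.degrees(np.arctan2(d[1],d[0])))
d*=.118/np.linalg.norm(d)
for k in range(0,100,10):
    print([[round(float(v),0) for v in (R.T@np.r_[c+Rn.from_euler("z",.085*j).as_matrix()[:2,:2]@d-c-Rn.from_euler("z",.085*k).as_matrix()[:2,:2]@d,0]*1000)[:2]] for j in range(k+1,k+11)])
E
```

```text
36.12 [[1.8636, 18.7188, -22.0152, 113.0522, 9.072, 49.724, 10.2593], [0.5087, 0.1078, 0.1027], [179.8662, 0.0386, 125.2264]] [-1.  -2.2  5.7] 0.0237
25.019632154144347
[241.69318182 203.02272727] [0.57930898 0.26293803 0.155     ] [0.5831115  0.26662373 0.136     ]
[250.46616541 230.03759398] [0.50258137 0.23471101 0.155     ] [0.5052048  0.23796294 0.136     ]
[250.46616541 230.03759398] [0.50258137 0.23471101 0.155     ] [0.5052048  0.23796294 0.136     ]
[248.22043011 248.18817204] [0.45176716 0.23867562 0.155     ] [0.45360972 0.24198847 0.136     ]
r 0.11832000285275121 -101.44317291404315
[[-7.0, 7.0], [-13.0, 15.0], [-19.0, 23.0], [-24.0, 32.0], [-28.0, 41.0], [-32.0, 50.0], [-34.0, 60.0], [-36.0, 70.0], [-37.0, 80.0], [-37.0, 90.0]]
[[1.0, 10.0], [2.0, 20.0], [5.0, 30.0], [8.0, 39.0], [12.0, 48.0], [17.0, 57.0], [23.0, 65.0], [29.0, 73.0], [36.0, 81.0], [43.0, 87.0]]
[[8.0, 6.0], [17.0, 11.0], [25.0, 16.0], [35.0, 20.0], [44.0, 23.0], [54.0, 25.0], [64.0, 26.0], [74.0, 27.0], [84.0, 26.0], [94.0, 25.0]]
[[10.0, -2.0], [19.0, -5.0], [29.0, -9.0], [38.0, -13.0], [46.0, -18.0],
[... 261 characters left out ...]
 -27.0], [-18.0, -36.0], [-24.0, -44.0], [-31.0, -51.0], [-39.0, -57.0], [-47.0, -63.0], [-55.0, -69.0], [-64.0, -73.0]]
[[-9.0, -4.0], [-19.0, -7.0], [-29.0, -9.0], [-39.0, -10.0], [-49.0, -11.0], [-59.0, -10.0], [-69.0, -9.0], [-78.0, -7.0], [-88.0, -4.0], [-97.0, -0.0]]
[[-9.0, 5.0], [-18.0, 10.0], [-26.0, 16.0], [-33.0, 22.0], [-40.0, 30.0], [-46.0, 37.0], [-52.0, 46.0], [-57.0, 54.0], [-61.0, 64.0], [-64.0, 73.0]]
[[-3.0, 10.0], [-4.0, 20.0], [-5.0, 30.0], [-5.0, 40.0], [-4.0, 50.0], [-3.0, 59.0], [-0.0, 69.0], [3.0, 79.0], [7.0, 88.0], [12.0, 97.0]]
[[6.0, 8.0], [12.0, 16.0], [19.0, 23.0], [26.0, 30.0], [34.0, 36.0], [43.0, 41.0], [52.0, 46.0], [61.0, 49.0], [71.0, 52.0], [81.0, 54.0]]
```

Emit:
apply_moves(increments=[[0,0,0,-3,3,0,1],[0,0,0,-7,7,0,1],[0,0,0,-13,15,0,1],[0,0,0,-19,23,0,1],[0,0,0,-24,32,0,1],[0,0,0,-28,41,0,1],[0,0,0,-32,50,0,1],[0,0,0,-34,60,0,1],[0,0,0,-36,70,0,1],[0,0,0,-37,80,0,1]])

```text
clock: 37.0
tool_pos: [0.5966, 0.1236, 0.1028]
orientation: [179.8, 0.1, 125.2]
ft_force: [0.2, -2.4, 5.0]
width: 0.0233
gripper_force: 25.0
```

```bash
cat > turn.py <<'E'
from ik import *
x=log(); p=x["tool_pos"]; c=np.array([.5322,.2238]); d=p[:2]-c; th=np.arctan2(d[1],d[0]); u=d/np.linalg.norm(d); f=x["ft_force"]
print("r",np.linalg.norm(d).round(4),"ang",np.degrees(th).round(1),"Frad",(f[:2]@u).round(1),"Ftan",(f[0]*-u[1]+f[1]*u[0]).round(1))
R=Rn.from_euler("xyz",x["orientation"],degrees=True).as_matrix(); e=lambda a:c+.118*np.array([np.cos(a),np.sin(a)])
for k in (0,10,20): print([[int(round(float(v))) for v in (R.T@np.r_[e(th+.085*j)-e(th+.085*k)+(0 if k else e(th)-p[:2]),0]*1000)[:2]] for j in range(k+1,k+11)])
E
python3 turn.py
```

```text
37.0 [[0.0766, 26.7098, -20.6309, 100.9783, 11.2972, 54.1466, 10.0414], [0.5966, 0.1236, 0.1028], [179.8239, 0.0776, 125.1964]] [ 0.2 -2.4  5. ] 0.0233
r 0.1191 ang -57.2 Frad 2.1 Ftan -1.2
[[1, 10], [2, 20], [4, 30], [6, 40], [10, 49], [14, 58], [19, 67], [24, 75], [30, 83], [37, 90]]
[[8, 7], [16, 13], [24, 18], [33, 22], [42, 26], [52, 29], [62, 31], [72, 32], [82, 33], [92, 32]]
[[10, -1], [20, -3], [29, -6], [39, -10], [48, -15], [56, -20], [64, -26], [72, -33], [79, -40], [85, -48]]
```

Emit:
apply_moves(increments=[[0,0,0,1,10,0,1],[0,0,0,2,20,0,1],[0,0,0,4,30,0,1],[0,0,0,6,40,0,1],[0,0,0,10,49,0,1],[0,0,0,14,58,0,1],[0,0,0,19,67,0,1],[0,0,0,24,75,0,1],[0,0,0,30,83,0,1],[0,0,0,37,90,0,1]])

```text
clock: 37.83
tool_pos: [0.65, 0.2068, 0.1028]
orientation: [179.6, 0.1, 125.2]
ft_force: [5.0, -2.6, 1.2]
width: 0.0235
gripper_force: 24.8
```

Emit:
apply_moves(increments=[[0,0,0,8,7,0,1],[0,0,0,16,13,0,1],[0,0,0,24,18,0,1],[0,0,0,33,22,0,1],[0,0,0,42,26,0,1],[0,0,0,52,29,0,1],[0,0,0,62,31,0,1],[0,0,0,72,32,0,1],[0,0,0,82,33,0,1],[0,0,0,92,32,0,1]])

```text
clock: 38.67
tool_pos: [0.6204, 0.3027, 0.1028]
orientation: [179.7, -0.1, 125.3]
ft_force: [5.5, 1.7, 0.5]
width: 0.0229
gripper_force: 24.7
```

```bash
python3 turn.py
```

```text
38.67 [[-14.9736, 34.1572, -21.1085, 88.9151, 13.5061, 59.1579, -4.3377], [0.6204, 0.3027, 0.1028], [179.6961, -0.0845, 125.3106]] [5.5 1.7 0.5] 0.0229
r 0.1183 ang 41.8 Frad 5.2 Ftan -2.4
[[10, -2], [20, -4], [29, -7], [38, -12], [47, -16], [55, -22], [63, -28], [71, -35], [77, -42], [83, -50]]
[[5, -8], [10, -17], [14, -27], [17, -36], [19, -46], [21, -56], [21, -66], [21, -76], [20, -86], [18, -96]]
[[-3, -10], [-6, -19], [-11, -28], [-16, -37], [-22, -45], [-28, -52], [-36, -59], [-43, -66], [-52, -71], [-60, -76]]
```

Emit:
apply_moves(increments=[[0,0,0,10,-2,0,1],[0,0,0,20,-4,0,1],[0,0,0,29,-7,0,1],[0,0,0,38,-12,0,1],[0,0,0,47,-16,0,1],[0,0,0,55,-22,0,1],[0,0,0,63,-28,0,1],[0,0,0,71,-35,0,1],[0,0,0,77,-42,0,1],[0,0,0,83,-50,0,1]])

```text
clock: 39.5
tool_pos: [0.53, 0.341, 0.1028]
orientation: [179.8, -0.1, 125.3]
ft_force: [1.6, 4.8, 1.6]
width: 0.0231
gripper_force: 24.9
```

Emit:
apply_moves(increments=[[0,0,0,5,-8,0,1],[0,0,0,10,-17,0,1],[0,0,0,14,-27,0,1],[0,0,0,17,-36,0,1],[0,0,0,19,-46,0,1],[0,0,0,21,-56,0,1],[0,0,0,21,-66,0,1],[0,0,0,21,-76,0,1],[0,0,0,20,-86,0,1],[0,0,0,18,-96,0,1]])

```text
clock: 40.33
tool_pos: [0.4418, 0.2976, 0.1027]
orientation: [179.9, 0.0, 125.2]
ft_force: [-1.1, 2.6, 6.9]
width: 0.0235
gripper_force: 25.3
```

```bash
python3 turn.py
```

```text
40.33 [[-18.4582, 20.1538, -24.2146, 111.3298, 10.5717, 50.5282, -12.8509], [0.4418, 0.2976, 0.1027], [179.8823, 0.0054, 125.2457]] [-1.1  2.6  6.9] 0.0235
r 0.1167 ang 140.8 Frad 2.5 Ftan -1.3
[[-2, -10], [-6, -19], [-10, -28], [-16, -36], [-22, -44], [-29, -52], [-36, -59], [-44, -65], [-52, -70], [-61, -75]]
[[-9, -4], [-19, -7], [-28, -10], [-38, -11], [-48, -12], [-58, -12], [-68, -11], [-78, -9], [-88, -6], [-97, -2]]
[[-9, 4], [-18, 9], [-26, 15], [-34, 22], [-41, 29], [-47, 36], [-53, 44], [-58, 53], [-62, 62], [-66, 71]]
```

Emit:
apply_moves(increments=[[0,0,0,-2,-10,0,1],[0,0,0,-6,-19,0,1],[0,0,0,-10,-28,0,1],[0,0,0,-16,-36,0,1],[0,0,0,-22,-44,0,1],[0,0,0,-29,-52,0,1],[0,0,0,-36,-59,0,1],[0,0,0,-44,-65,0,1],[0,0,0,-52,-70,0,1],[0,0,0,-61,-75,0,1]])

```text
clock: 41.17
tool_pos: [0.417, 0.2034, 0.1027]
orientation: [179.9, 0.1, 125.2]
ft_force: [2.0, 2.2, 6.7]
width: 0.0237
gripper_force: 25.3
```

Emit:
apply_moves(increments=[[0,0,0,-9,-4,0,1],[0,0,0,-19,-7,0,1],[0,0,0,-28,-10,0,1],[0,0,0,-38,-11,0,1],[0,0,0,-48,-12,0,1],[0,0,0,-58,-12,0,1],[0,0,0,-68,-11,0,1],[0,0,0,-78,-9,0,1],[0,0,0,-88,-6,0,1],[0,0,0,-97,-2,0,1]])

```text
clock: 42.0
tool_pos: [0.471, 0.123, 0.1026]
orientation: [179.9, 0.0, 125.2]
ft_force: [-1.5, 1.0, 9.2]
width: 0.0235
gripper_force: 25.5
```

```bash
sed -i 's/\.085\*/.04*/g' turn.py; python3 turn.py
```

```text
42.0 [[-2.4299, 15.4545, -19.8383, 117.3208, 7.0034, 48.2405, 8.8758], [0.471, 0.123, 0.1026], [179.9351, 0.0464, 125.1504]] [-1.5  1.   9.2] 0.0235
r 0.118 ang -121.3 Frad -0.1 Ftan -1.8
[[-4, 2], [-9, 4], [-13, 6], [-17, 9], [-21, 12], [-24, 14], [-28, 17], [-32, 20], [-35, 24], [-38, 27]]
[[-3, 3], [-6, 7], [-9, 11], [-12, 15], [-14, 19], [-17, 23], [-19, 27], [-21, 31], [-23, 35], [-25, 40]]
[[-2, 4], [-3, 9], [-4, 14], [-5, 18], [-6, 23], [-7, 27], [-7, 32], [-7, 37], [-8, 42], [-7, 46]]
```

Emit:
apply_moves(increments=[[0,0,0,-4,2,0,1],[0,0,0,-9,4,0,1],[0,0,0,-13,6,0,1],[0,0,0,-17,9,0,1],[0,0,0,-21,12,0,1],[0,0,0,-24,14,0,1],[0,0,0,-28,17,0,1],[0,0,0,-32,20,0,1],[0,0,0,-35,24,0,1],[0,0,0,-38,27,0,1]])

```text
clock: 42.83
tool_pos: [0.5144, 0.1067, 0.1026]
orientation: [-180.0, 0.1, 125.1]
ft_force: [-2.4, -0.4, 9.5]
width: 0.0236
gripper_force: 25.5
```

Emit:
apply_moves(increments=[[0,0,0,-3,3,0,1],[0,0,0,-6,7,0,1],[0,0,0,-9,11,0,1]])

```text
clock: 43.08
tool_pos: [0.5284, 0.1053, 0.1026]
orientation: [-179.9, 0.1, 125.1]
ft_force: [-1.3, -1.0, 9.8]
width: 0.0229
gripper_force: 25.5
```

```bash
python3 turn.py
```

```text
43.08 [[-0.7557, 20.1867, -18.3013, 110.5443, 8.2199, 50.5482, 11.8712], [0.5284, 0.1053, 0.1026], [-179.9233, 0.0993, 125.1221]] [-1.3 -1.   9.8] 0.0229
r 0.1186 ang -91.8 Frad 1.1 Ftan -1.3
[[-2, 4], [-5, 8], [-7, 12], [-10, 16], [-12, 20], [-14, 25], [-15, 29], [-17, 34], [-19, 38], [-20, 43]]
[[-1, 5], [-2, 9], [-3, 14], [-3, 19], [-3, 23], [-4, 28], [-3, 33], [-3, 37], [-3, 42], [-2, 47]]
[[1, 5], [2, 9], [3, 14], [4, 18], [6, 23], [8, 27], [10, 32], [12, 36], [14, 40], [16, 44]]
```

Turned by about 370°. The stop is within the next 17°, so I'll go slowly and watch the force.

Emit:
apply_moves(increments=[[0,0,0,-2,4,0,1],[0,0,0,-5,8,0,1]])

```text
clock: 43.25
tool_pos: [0.5378, 0.1053, 0.1026]
orientation: [-179.9, 0.1, 125.1]
ft_force: [-1.3, -1.6, 9.7]
width: 0.0231
gripper_force: 25.5
```

Emit:
apply_moves(increments=[[0,0,0,-2,4,0,1],[0,0,0,-5,8,0,1]])

```text
clock: 43.42
tool_pos: [0.5473, 0.106, 0.1026]
orientation: [-179.9, 0.1, 125.1]
ft_force: [-1.5, -0.3, 8.8]
width: 0.0236
gripper_force: 25.5
```

```bash
python3 turn.py
```

```text
43.42 [[-0.8433, 21.855, -17.9844, 108.0529, 8.6292, 51.4342, 12.0781], [0.5473, 0.106, 0.1026], [-179.9115, 0.1159, 125.0989]] [-1.5 -0.3  8.8] 0.0236
r 0.1188 ang -82.7 Frad 0.1 Ftan -1.5
[[-1, 5], [-3, 9], [-5, 13], [-7, 18], [-8, 22], [-9, 27], [-10, 31], [-11, 36], [-12, 41], [-13, 45]]
[[0, 5], [0, 9], [0, 14], [0, 19], [0, 24], [1, 28], [2, 33], [3, 37], [4, 42], [5, 47]]
[[2, 4], [3, 9], [5, 13], [7, 17], [9, 22], [12, 26], [14, 30], [17, 33], [20, 37], [23, 41]]
```

Emit:
apply_moves(increments=[[0,0,0,-1,2,0,1],[0,0,0,-1,5,0,1]])

```text
clock: 43.58
tool_pos: [0.5511, 0.1067, 0.1026]
orientation: [-179.7, 0.1, 125.1]
ft_force: [-6.9, -5.7, 16.7]
width: 0.0235
gripper_force: 26.3
```

Emit:
apply_moves(increments=[[0,0,0,-1,2,0,1],[0,0,0,-1,4,0,1]])

```text
clock: 43.75
tool_pos: [0.5512, 0.1067, 0.1025]
orientation: [-179.2, 0.0, 125.0]
ft_force: [-14.8, -8.1, 23.2]
width: 0.0231
gripper_force: 27.8
```

Emit:
apply_moves(increments=[[0,0,0,0,2,0,1],[0,0,0,-1,3,0,1]])

```text
clock: 43.92
tool_pos: [0.5514, 0.1066, 0.1023]
orientation: [-178.9, -0.1, 125.0]
ft_force: [-20.2, -7.7, 27.3]
width: 0.0235
gripper_force: 29.4
```

```bash
python3 turn.py
```

```text
43.92 [[-1.2082, 22.7945, -17.8014, 106.6838, 8.8823, 52.9574, 11.8057], [0.5514, 0.1066, 0.1023], [-178.8598, -0.0639, 125.0158]] [-20.2  -7.7  27.3] 0.0235
r 0.1187 ang -80.7 Frad 4.3 Ftan -21.2
[[-1, 5], [-3, 9], [-5, 13], [-6, 18], [-7, 22], [-8, 27], [-9, 32], [-10, 36], [-11, 41], [-11, 46]]
[[0, 5], [0, 9], [0, 14], [1, 19], [1, 24], [2, 28], [3, 33], [4, 37], [6, 42], [7, 46]]
[[2, 4], [4, 9], [6, 13], [8, 17], [10, 21], [13, 25], [16, 29], [18, 33], [21, 36], [25, 40]]
```

End stop met: the handle stopped at -80.7° with 21 N tangential. I'll relax and release.

Emit:
apply_moves(increments=[[0,0,0,1,-3,0,1],[0,0,0,1,-6,0,1],[0,0,0,1,-6,0,1]])

```text
clock: 44.17
tool_pos: [0.5509, 0.1065, 0.1025]
orientation: [-179.6, 0.1, 125.1]
ft_force: [-5.6, -2.9, 11.6]
width: 0.0234
gripper_force: 26.2
```

Emit:
apply_moves(increments=[[0,0,0,0,0,0,0.5],[0,0,0,0,0,0,0.2],[0,0,0,0,0,0,-0.2],[0,0,0,0,0,0,-0.6],[0,0,0,0,0,0,-1],[0,0,0,0,0,0,-1],[0,0,0,0,0,0,-1]])

```text
clock: 44.75
tool_pos: [0.5538, 0.1111, 0.1018]
orientation: [179.9, -0.0, 125.3]
ft_force: [0.2, 0.6, 0.4]
width: 0.0859
gripper_force: 0.0
```

Emit:
apply_moves(increments=[[0,0,0,0,0,-15,-1],[0,0,0,0,0,-40,-1],[0,0,0,0,0,-70,-1],[0,0,0,0,0,-100,-1],[0,0,0,0,0,-130,-1],[0,0,0,0,0,-160,-1],[0,0,0,0,0,-180,-1]])

```text
clock: 45.33
tool_pos: [0.5546, 0.1114, 0.2854]
orientation: [179.7, 0.1, 125.3]
ft_force: [1.2, 0.4, -0.0]
width: 0.0855
gripper_force: 0.0
```

```bash
python3 - <<'E'
from ik import *
x=log()
t=cam("top"); s=cam("scene")
cv2.imwrite("pics/turned.png",cv2.resize(np.hstack([t["img"][150:300,200:360],s["img"][120:270,280:440]])[:,:,::-1],None,fx=2.5,fy=2.5))
[print(k[0],plane(t,k[0],.158),plane(t,k[0],.138)) for k in caps(t)]
c=np.array([.5322,.2238]); r=Rn.from_euler("z",20.7,degrees=True).as_matrix()[:2,:2]
for n,p in (("tall",(.6108,.2075)),("mid",(.455,.241))): print(n,c+r@(np.array(p)-c))
E
```

```text
45.33 [[0.4519, 12.5927, -19.1873, 95.3664, 4.2851, 72.4249, 15.6923], [0.5546, 0.1114, 0.2854], [179.6674, 0.0762, 125.2703]] [ 1.2  0.4 -0. ] 0.0855
[239.09818182 207.60727273] [0.56545313 0.26902113 0.158     ] [0.56924084 0.27300889 0.138     ]
[250.59701493 240.20895522] [0.47370704 0.23256701 0.158     ] [0.47600706 0.23596365 0.138     ]
tall [0.61148754 0.23633539]
mid [0.45390395 0.21260138]
```

View pics/turned.png

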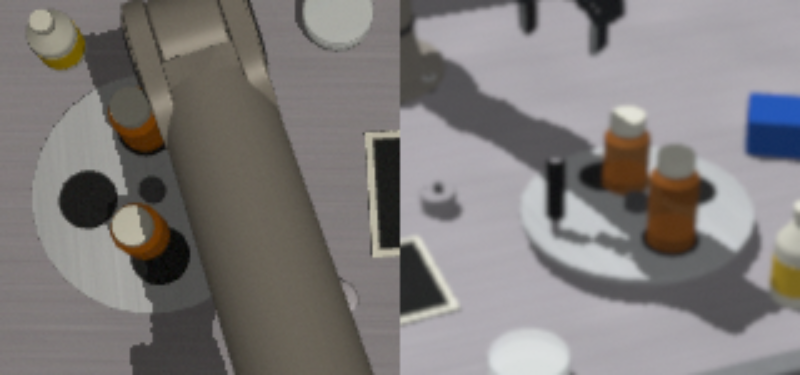

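The crop shows both jars upright after the turn, but the mid jar was knocked off its pad, towards the disc centre (about (252,240) in the top view). I'll move the arm to a pre-grasp pose and re-measure.

```bash
python3 - <<'E'
from ik import *
R=Rtool(-50,16,False)
print(delta((.44,.26,.29),R)); print(IK(np.array((.49,.22,.08)),R,[-45,46,-25,114,70,99,-76])[0].round())
E
```

```text
(array([-0.045, -1.287, -0.077]), array([187.9,  -9.2,  -4.1]), 11)
[-63.  46.  -0. 113.  63.  83. -71.]
```

Emit:
apply_moves(increments=[[0,-0.12,-0.01,30,-3,-1,-1],[0,-0.24,-0.01,60,-5,-3,-1],[-0.01,-0.36,-0.02,90,-8,-4,-1],[-0.01,-0.48,-0.03,120,-11,-6,-1],[-0.02,-0.6,-0.04,150,-14,-7,-1],[-0.02,-0.72,-0.04,180,-16,-9,-1],[-0.03,-0.84,-0.05,210,-19,-10,-1],[-0.03,-0.96,-0.06,240,-22,-12,-1],[-0.04,-1.08,-0.07,270,-24,-13,-1],[-0.04,-1.19,-0.07,300,-27,-15,-1]])

```text
clock: 46.27
tool_pos: [0.3567, 0.342, 0.2964]
orientation: [-179.3, 68.5, 130.4]
ft_force: [0.8, 0.5, -0.1]
width: 0.0855
gripper_force: 0.0
```

Emit:
apply_moves(increments=[[0,-0.05,0,0,0,0,-1],[0,-0.1,0,0,0,0,-1],[0,-0.1,0,0,0,0,-1]])

```text
clock: 46.52
tool_pos: [0.3572, 0.3413, 0.2941]
orientation: [-178.0, 74.2, 131.8]
ft_force: [-0.4, -0.9, 0.1]
width: 0.0856
gripper_force: 0.0
```

```bash
python3 - <<'E'
from ik import *
x=log()
t=cam("top"); s=cam("scene")
cv2.imwrite("pics/look.png",cv2.resize(np.hstack([t["img"][150:300,200:360],s["img"][120:270,280:440]])[:,:,::-1],None,fx=2.5,fy=2.5))
[print(k,plane(t,k[0],.158),plane(t,k[0],.138)) for k in caps(t)]
[print("s",k) for k in caps(s)]
E
```

```text
46.52 [[-62.4797, 31.1102, -22.8187, 102.7369, 54.8358, 113.6811, -59.4126], [0.3572, 0.3413, 0.2941], [-178.0287, 74.1653, 131.7563]] [-0.4 -0.9  0.1] 0.0856
(array([251.25988701, 191.96045198]), array([257.91363636, 201.47727273]), [243, 186, 24, 24, 220], [244, 185, 15, 15, 177]) [0.611033   0.23679486 0.158     ] [0.6155598  0.24026006 0.138     ]
(array([252.14364641, 239.72375691]), array([259.5875 , 244.71875]), [245, 231, 23, 23, 160], [245, 232, 15, 16, 181]) [0.47510948 0.22833511 0.158     ] [0.47743223 0.23166314 0.138     ]
```

View pics/look.png

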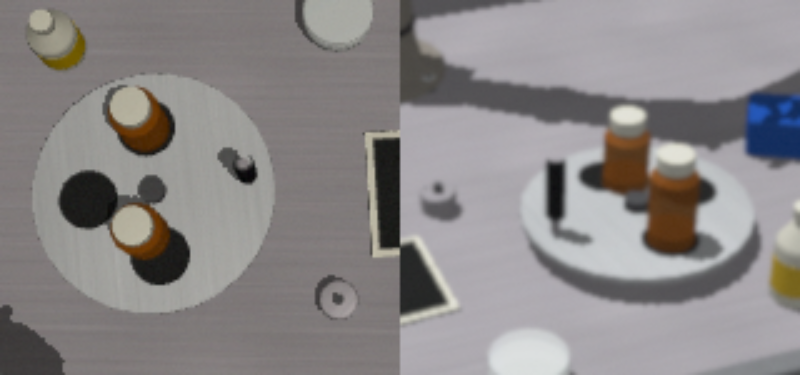

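```bash
python3 - <<'E'
from ik import *
x=status.sense(); R=Rtool(-50,16,False); g=np.array([.4775,.2315,0])+.024*R[:,2]; g[2]=.0825
print(g,delta(g+[0,0,.17],R))
E
```

```text
[0.49232929 0.21382714 0.0825    ] (array([-0.007, -0.   ,  0.003]), array([ -8.3,  22.6, 188. ]), 5)
```

Emit:
apply_moves(increments=[[0,0,0,-1,4,30,-1],[0,0,0,-3,8,65,-1],[0,0,0,-4,12,100,-1],[0,0,0,-6,17,135,-1],[0,0,0,-8,21,168,-1],[-0.01,0,0,-8,23,188,-1],[-0.01,0,0,-8,23,188,-1],[-0.01,0,0,-8,23,188,-1]])

```text
clock: 47.28
tool_pos: [0.4934, 0.2117, 0.2536]
orientation: [179.8, 73.9, 129.7]
ft_force: [-0.7, 0.4, -0.1]
width: 0.0854
gripper_force: 0.0
```

```bash
python3 - <<'E'
from ik import *
x=log(); R=Rtool(-50,16,False); g=np.array([.4775,.2315,0])+.024*R[:,2]; g[2]=.0825
print(g,delta(g,R))
E
```

```text
47.28 [[-48.5164, 28.3456, -17.5716, 113.398, 66.2749, 97.7396, -57.4783], [0.4934, 0.2117, 0.2536], [179.8254, 73.8959, 129.7239]] [-0.7  0.4 -0.1] 0.0854
[0.49232929 0.21382714 0.0825    ] (array([-0.002, -0.002, -0.001]), array([165. ,   0.4,  45.2]), 5)
```

Emit:
apply_moves(increments=[[0,0,0,15,0,4,-1],[0,0,0,40,0,11,-1],[0,0,0,65,0,18,-1],[0,0,0,90,0,25,-1],[0,0,0,115,0,31,-1],[0,0,0,138,0,38,-1],[0,0,0,155,0,43,-1],[0,0,0,164,0,45,-1],[0,0,0,164,0,45,-1],[0,0,0,164,0,45,-1]])

```text
clock: 48.12
tool_pos: [0.4912, 0.2166, 0.0832]
orientation: [179.9, 73.9, 130.1]
ft_force: [0.9, -0.1, 0.3]
width: 0.085
gripper_force: 0.0
```

```bash
python3 - <<'E'
from ik import *
x=log(); R=Rtool(-50,16,False); g=np.array([.4775,.2315,0])+.024*R[:,2]; g[2]=.0825
print(g,delta(g,R))
E
```

```text
48.12 [[-50.3064, 46.2124, -16.0288, 113.4815, 68.8882, 92.3408, -74.1766], [0.4912, 0.2166, 0.0832], [179.9119, 73.891, 130.0996]] [ 0.9 -0.1  0.3] 0.085
[0.49232929 0.21382714 0.0825    ] (array([ 0.003, -0.002,  0.   ]), array([-0.1, -1. ,  2.9]), 1)
```

Emit:
apply_moves(increments=[[0,0,0,0,-1,3,-1],[0,0,0,0,-1,3,0],[0,0,0,0,-1,3,0.5],[0,0,0,0,-1,3,1],[0,0,0,0,-1,3,1],[0,0,0,0,-1,3,1],[0,0,0,0,-1,3,1],[0,0,0,0,-1,3,1],[0,0,0,0,-1,3,1],[0,0,0,0,-1,3,1]], grip_force=70)

```text
clock: 48.95
tool_pos: [0.4927, 0.2131, 0.0831]
orientation: [179.8, 74.1, 129.9]
ft_force: [0.2, 1.5, 5.7]
width: 0.058
gripper_force: 74.7
```

Emit:
apply_moves(increments=[[0,0,0,0,0,0,1],[0,0,0,-8,0,-2,1],[0,0,0,-25,0,-7,1],[0,0,0,-50,0,-14,1],[0,0,0,-80,0,-22,1],[0,0,0,-110,0,-30,1],[0,0,0,-140,0,-39,1],[0,0,0,-170,0,-47,1],[0,0,0,-190,0,-53,1],[0,0,0,-200,0,-56,1]])

```text
clock: 49.78
tool_pos: [0.4933, 0.212, 0.2916]
orientation: [179.4, 73.8, 129.6]
ft_force: [0.1, 0.1, -3.6]
width: 0.0584
gripper_force: 74.8
```

```bash
python3 - <<'E'
from ik import *
x=log(); R=Rtool(-50,16,False); R2=Rtool(-65,16,False)
g=np.array([.5515,-.3265,0])+.024*R2[:,2]; g[2]=.0513
m=np.array([.56,-.08,.27])
print(delta(m,R2)); print(g,delta(g+[0,0,.16],R2,m,R2))
s=cam("scene"); cv2.imwrite("pics/lift2.png",cv2.resize(s["img"][90:270,200:440][:,:,::-1],None,fx=2.5,fy=2.5))
E
```

```text
49.78 [[-48.3777, 24.7084, -17.6728, 112.5339, 66.1021, 98.8412, -53.29], [0.4933, 0.212, 0.2916], [179.4267, 73.7761, 129.6113]] [ 0.1  0.1 -3.6] 0.0584
(array([ 0.255, -0.004,  0.071]), array([ -54. , -137.4,  261.5]), 8)
[ 0.56124992 -0.34740878  0.0513    ] (array([0., 0., 0.]), array([ -10.5, -111.9,  249.7]), 7)
```

Emit:
apply_moves(increments=[[0.02,0,0.01,-3,-8,16,1],[0.05,0,0.02,-10,-25,48,1],[0.08,0,0.02,-17,-43,83,1],[0.11,0,0.03,-24,-61,117,1],[0.14,0,0.04,-31,-79,151,1],[0.17,0,0.05,-38,-97,185,1],[0.21,0,0.06,-45,-115,219,1],[0.24,0,0.07,-51,-130,247,1],[0.255,0,0.07,-54,-137,261,1],[0.255,0,0.07,-54,-137,261,1]])

```text
clock: 50.67
tool_pos: [0.5583, -0.0855, 0.2675]
orientation: [-178.2, 74.0, 116.2]
ft_force: [0.7, 0.4, -2.2]
width: 0.0584
gripper_force: 75.4
```

Emit:
apply_moves(increments=[[0,0,0,0,-8,17,1],[0,0,0,-2,-21,47,1],[0,0,0,-3,-36,80,1],[0,0,0,-5,-51,113,1],[0,0,0,-6,-66,147,1],[0,0,0,-7,-81,180,1],[0,0,0,-8,-95,212,1],[0,0,0,-10,-106,237,1],[0,0,0,-10,-112,250,1],[0,0,0,-10,-112,250,1]])

```text
clock: 51.5
tool_pos: [0.558, -0.3504, 0.2079]
orientation: [-178.4, 73.8, 116.2]
ft_force: [-0.2, 0.2, -2.7]
width: 0.0584
gripper_force: 75.6
```

```bash
python3 - <<'E'
from ik import *
x=log(); R2=Rtool(-65,16,False)
g=np.array([.5515,-.3265,0])+.024*R2[:,2]; g[2]=.0521
print(delta(g+[0,0,.012],R2))
t=cam("top"); [print(k[0],plane(t,k[0],.158)) for k in caps(t)]
E
```

```text
51.5 [[-6.0537, 25.036, 9.1315, 129.8919, 106.4797, 60.7564, -65.535], [0.558, -0.3504, 0.2079], [-178.3879, 73.8198, 116.2342]] [-0.2  0.2 -2.7] 0.0584
(array([-0.007, -0.003,  0.006]), array([138.4,   5.3,  38.7]), 4)
[251.25988701 191.96045198] [0.611033   0.23679486 0.158     ]
[463.47247706 209.06880734] [ 0.56889139 -0.3635913   0.158     ]
```

Emit:
apply_moves(increments=[[0,0,0,12,2,3,1],[0,0,0,35,4,10,1],[0,0,0.01,60,5,17,1],[0,0,0.01,85,5,24,1],[0,0,0.01,108,5,30,1],[-0.01,0,0.01,126,5,35,1],[-0.01,0,0.01,135,5,38,1],[-0.01,0,0.01,138,5,39,1],[-0.01,0,0.01,138,5,39,1],[-0.01,0,0.01,138,5,39,1]])

```text
clock: 52.38
tool_pos: [0.5657, -0.3443, 0.0677]
orientation: [178.0, 74.0, 113.5]
ft_force: [0.5, -0.2, -3.1]
width: 0.0582
gripper_force: 75.6
```

```bash
python3 - <<'E'
from ik import *
x=log(); R2=Rtool(-65,16,False)
g=np.array([.5515,-.3265,0])+.024*R2[:,2]; g[2]=.0521
print(delta(g,R2))
E
```

```text
52.38 [[-4.6001, 44.3837, 6.7393, 128.5943, 113.9099, 66.7043, -85.7391], [0.5657, -0.3443, 0.0677], [177.951, 73.9999, 113.4823]] [ 0.5 -0.2 -3.1] 0.0582
(array([ 0.01 ,  0.   , -0.007]), array([14.7, -5.5,  5.1]), 1)
```

Emit:
apply_moves(increments=[[0.01,0,0,3,-2,2,1],[0.01,0,-0.01,6,-4,3,1],[0.01,0,-0.01,8,-5,4,1],[0.01,0,-0.01,10,-5,5,1],[0.01,0,-0.01,11,-5,5,1],[0.01,0,-0.01,12,-5,5,1],[0.01,0,-0.01,13,-5,5,1],[0.01,0,-0.01,13,-5,5,1]])

```text
clock: 53.05
tool_pos: [0.561, -0.348, 0.0527]
orientation: [-179.2, 73.9, 115.8]
ft_force: [0.5, 0.1, -2.0]
width: 0.0582
gripper_force: 75.6
```

Emit:
apply_moves(increments=[[0,0,0,1,0,0,1],[0,0,0,1,0,0,1]])

```text
clock: 53.22
tool_pos: [0.5609, -0.348, 0.0523]
orientation: [-179.3, 74.0, 115.7]
ft_force: [-0.7, -0.5, -1.3]
width: 0.0581
gripper_force: 75.7
```

Emit:
apply_moves(increments=[[0,0,0,1,0,0,1],[0,0,0,1,0,0,1]])

```text
clock: 53.38
tool_pos: [0.5609, -0.3481, 0.0523]
orientation: [-179.4, 74.1, 115.6]
ft_force: [-1.2, 1.4, 3.1]
width: 0.058
gripper_force: 76.0
```

Contact felt. I'll release, rise, and go back for the tall jar.

Emit:
apply_moves(increments=[[0,0,0,-0.5,0,0,0.2],[0,0,0,-0.5,0,0,-0.2],[0,0,0,-0.5,0,0,-0.6],[0,0,0,-0.5,0,0,-1],[0,0,0,-0.5,0,0,-1],[0,0,0,-0.5,0,0,-1],[0,0,0,-0.5,0,0,-1]])

```text
clock: 53.97
tool_pos: [0.5608, -0.3477, 0.0513]
orientation: [-179.2, 73.9, 115.8]
ft_force: [-1.0, 0.9, -0.4]
width: 0.0852
gripper_force: 0.0
```

Emit:
apply_moves(increments=[[0,0,0,-10,0,-3,-1],[0,0,0,-30,0,-9,-1],[0,0,0,-60,0,-17,-1],[0,0,0,-90,0,-26,-1],[0,0,0,-120,0,-34,-1],[0,0,0,-150,0,-43,-1],[0,0,0,-180,0,-52,-1],[0,0,0,-210,0,-60,-1],[0,0,0,-210,0,-60,-1]])

```text
clock: 54.72
tool_pos: [0.563, -0.3488, 0.2773]
orientation: [178.8, 74.4, 113.7]
ft_force: [-0.3, -0.3, -0.5]
width: 0.0854
gripper_force: 0.0
```

```bash
python3 - <<'E'
from ik import *
x=log(); t=cam("top"); [print(k[0],plane(t,k[0],.158),plane(t,k[0],.107)) for k in caps(t)]
R=Rtool(-60,15,False); m=np.array([.56,-.05,.28]); R1=Rtool(-65,16,False)
g=np.array([.611,.237,0])+.024*R[:,2]; g[2]=.0849
print(delta(m,R1)); print(g,delta(g+[0,0,.18],R,m,R1)); print(IK(g,R,[-40,52,-10,97,70,95,-63])[0].round())
E
```

```text
54.72 [[-7.3161, 17.0116, 10.1636, 128.1205, 102.276, 59.2516, -55.4855], [0.563, -0.3488, 0.2773], [178.7778, 74.3738, 113.7458]] [-0.3 -0.3 -0.5] 0.0854
[251.25988701 191.96045198] [0.611033   0.23679486 0.158     ] [0.62257635 0.24563112 0.107     ]
(array([ 0.   ,  0.003, -0.003]), array([  68.5,  123.7, -262.6]), 8)
[0.62259111 0.21692361 0.0849    ] (array([-0.084, -0.017, -0.023]), array([  73.9,  169.5, -203. ]), 7)
[-51.  53.  -0.  94.  64.  88. -59.]
```

Emit:
apply_moves(increments=[[0,0,0,7,14,-29,-1],[0,0,0,16,29,-61,-1],[0,0,0,25,44,-95,-1],[0,0,0,34,61,-130,-1],[0,0,0,43,78,-165,-1],[0,0,0,52,94,-199,-1],[0,0,0,60,110,-233,-1],[0,0,0,68,124,-262,-1]])

```text
clock: 55.43
tool_pos: [0.5593, -0.0473, 0.2751]
orientation: [-178.8, 73.9, 116.3]
ft_force: [1.1, 0.1, -0.2]
width: 0.0853
gripper_force: 0.0
```

Emit:
apply_moves(increments=[[-0.01,0,0,9,21,-25,-1],[-0.02,0,0,18,42,-50,-1],[-0.03,-0.01,-0.01,28,63,-76,-1],[-0.04,-0.01,-0.01,37,85,-101,-1],[-0.05,-0.01,-0.01,46,106,-127,-1],[-0.06,-0.01,-0.02,55,127,-152,-1],[-0.07,-0.02,-0.02,65,148,-178,-1],[-0.08,-0.02,-0.02,74,169,-203,-1],[-0.08,-0.02,-0.02,74,169,-203,-1],[-0.08,-0.02,-0.02,74,169,-203,-1]])

```text
clock: 56.27
tool_pos: [0.6212, 0.2187, 0.258]
orientation: [-178.9, 75.1, 120.9]
ft_force: [-0.1, -0.3, 0.6]
width: 0.0855
gripper_force: 0.0
```

```bash
python3 - <<'E'
from ik import *
x=log(); t=cam("top"); [print(k[0],plane(t,k[0],.158),plane(t,k[0],.107)) for k in caps(t)]
R=Rtool(-60,15,False)
g=np.array([.611,.237,0])+.024*R[:,2]; g[2]=.0849
print(delta(g,R))
E
```

```text
56.27 [[-43.9802, 38.705, -10.1797, 93.531, 68.5834, 99.5985, -47.4803], [0.6212, 0.2187, 0.258], [-178.9369, 75.0589, 120.9092]] [-0.1 -0.3  0.6] 0.0855
[251.51401869 189.55140187] [0.61805165 0.23638367 0.158     ] [0.62988522 0.24520292 0.107     ]
[446.16049383 218.51234568] [ 0.54129263 -0.31360191  0.158     ] [ 0.54995227 -0.32752414  0.107     ]
(array([-0.006,  0.002,  0.004]), array([168. ,   2.1,  45. ]), 5)
```

Mid is on the tray at (0.550,-0.3275) as wanted. Now I'll descend onto the tall jar.

Emit:
apply_moves(increments=[[0,0,0,15,1,4,-1],[0,0,0,40,2,11,-1],[0,0,0,65,2,18,-1],[0,0,0,90,2,25,-1],[0,0,0,115,2,31,-1],[0,0,0,140,2,38,-1],[0,0,0,157,2,43,-1],[-0.01,0,0,167,2,45,-1],[-0.01,0,0,167,2,45,-1],[-0.01,0,0,167,2,45,-1]])

```text
clock: 57.15
tool_pos: [0.6233, 0.2159, 0.0878]
orientation: [-179.9, 75.2, 120.3]
ft_force: [-0.1, 0.6, 1.1]
width: 0.0854
gripper_force: 0.0
```

```bash
python3 - <<'E'
from ik import *
x=log()
R=Rtool(-60,15,False)
g=np.array([.611,.237,0])+.024*R[:,2]; g[2]=.0849
print(delta(g,R))
E
```

```text
57.15 [[-44.1328, 52.7808, -9.638, 94.1289, 69.7283, 94.0137, -61.1132], [0.6233, 0.2159, 0.0878], [-179.9263, 75.1744, 120.3103]] [-0.1  0.6  1.1] 0.0854
(array([0.004, 0.003, 0.001]), array([ 3.1, -0.1, -0.4]), 1)
```

Emit:
apply_moves(increments=[[0,0,0,2,0,0,-1],[0,0,0,2,0,0,0],[0,0,0,2,0,0,0.5],[0,0,0,2,0,0,1],[0,0,0,2,0,0,1],[0,0,0,2,0,0,1],[0,0,0,2,0,0,1],[0,0,0,2,0,0,1],[0,0,0,2,0,0,1],[0,0,0,2,0,0,1]], grip_force=70)

```text
clock: 57.98
tool_pos: [0.6234, 0.2177, 0.0873]
orientation: [179.5, 75.2, 119.8]
ft_force: [-1.2, 0.6, 6.1]
width: 0.0582
gripper_force: 74.6
```

Emit:
apply_moves(increments=[[0,0,0,0,0,0,1],[0,0,0,-8,0,-2,1],[0,0,0,-25,0,-7,1],[0,0,0,-50,0,-13,1],[0,0,0,-80,0,-21,1],[0,0,0,-110,0,-29,1],[0,0,0,-140,0,-37,1],[0,0,0,-170,0,-45,1],[0,0,0,-190,0,-51,1],[0,0,0,-200,0,-53,1]])

```text
clock: 58.82
tool_pos: [0.6235, 0.2178, 0.2952]
orientation: [178.9, 74.9, 119.3]
ft_force: [-0.0, -0.1, -2.7]
width: 0.0585
gripper_force: 74.9
```

```bash
python3 - <<'E'
from ik import *
x=log(); R=Rtool(-60,15,False)
g=np.array([.539,-.115,0])+.024*R[:,2]; g[2]=.056
print(g,delta(g+[0,0,.19],R))
E
```

```text
58.82 [[-43.885, 35.7922, -10.1107, 92.965, 69.0262, 100.1891, -44.53], [0.6235, 0.2178, 0.2952], [178.9037, 74.9208, 119.2642]] [-0.  -0.1 -2.7] 0.0585
[ 0.55059111 -0.13507639  0.056     ] (array([ 0.007, -0.001, -0.003]), array([ -23.3, -241.3,  271.1]), 10)
```

Emit:
apply_moves(increments=[[0,0,0,-1,-10,11,1],[0,0,0,-3,-30,34,1],[0,0,0,-5,-54,60,1],[0,0,0,-7,-78,87,1],[0,0,0,-10,-102,114,1],[0,0,0,-12,-126,141,1],[0,0,0,-14,-150,168,1],[0,0,0,-17,-174,195,1],[0,0,0,-19,-196,220,1],[0,0,0,-21,-214,240,1]])

```text
clock: 59.65
tool_pos: [0.5558, -0.0989, 0.249]
orientation: [-179.4, 74.9, 120.7]
ft_force: [0.0, -0.5, -3.6]
width: 0.0583
gripper_force: 74.9
```

Emit:
apply_moves(increments=[[0,0,0,-1,-15,17,1],[0,0,0,-2,-27,31,1],[0,0,0,-2,-27,31,1],[0,0,0,-2,-27,31,1]])

```text
clock: 59.98
tool_pos: [0.5488, -0.137, 0.2436]
orientation: [-179.6, 75.0, 120.5]
ft_force: [1.0, 0.6, -3.3]
width: 0.058
gripper_force: 75.4
```

```bash
python3 - <<'E'
from ik import *
x=log(); R=Rtool(-60,15,False)
g=np.array([.539,-.115,0])+.024*R[:,2]; g[2]=.0563
print(g,delta(g+[0,0,.012],R))
t=cam("top"); [print(k[0],plane(t,k[0],.107)) for k in caps(t)]
E
```

```text
59.98 [[-25.1475, 19.8051, -1.5582, 131.0863, 85.8635, 75.6509, -59.7827], [0.5488, -0.137, 0.2436], [-179.6332, 74.9647, 120.5276]] [ 1.   0.6 -3.3] 0.058
[ 0.55059111 -0.13507639  0.0563    ] (array([ 0.002, -0.001,  0.002]), array([169.5,   2.8,  44.7]), 5)
[384.14403292 208.51028807] [ 0.57754981 -0.14640501  0.107     ]
[446.16049383 218.51234568] [ 0.54995227 -0.32752414  0.107     ]
```

Emit:
apply_moves(increments=[[0,0,0,15,1,4,1],[0,0,0,40,2,11,1],[0,0,0,65,3,17,1],[0,0,0,90,3,24,1],[0,0,0,115,3,30,1],[0,0,0,138,3,36,1],[0,0,0,153,3,40,1],[0,0,0,163,3,43,1],[0,0,0,168,3,45,1],[0,0,0,168,3,45,1]])

```text
clock: 60.87
tool_pos: [0.5536, -0.1326, 0.0693]
orientation: [-179.9, 75.0, 120.5]
ft_force: [-0.7, -0.9, -2.9]
width: 0.0578
gripper_force: 75.4
```

```bash
python3 - <<'E'
from ik import *
x=log(); R=Rtool(-60,15,False)
g=np.array([.539,-.115,0])+.024*R[:,2]; g[2]=.0563
print(g,delta(g,R))
E
```

```text
60.87 [[-25.1246, 44.0763, -1.8299, 129.8785, 92.4479, 75.8928, -83.6604], [0.5536, -0.1326, 0.0693], [-179.9451, 74.9616, 120.4698]] [-0.7 -0.9 -2.9] 0.0578
[ 0.55059111 -0.13507639  0.0563    ] (array([ 0.007, -0.001,  0.002]), array([12.4, -3.8,  3.9]), 1)
```

Emit:
apply_moves(increments=[[0,0,0,3,-1,1,1],[0,0,0,6,-2,2,1],[0.01,0,0,8,-2,3,1],[0.01,0,0,9,-2,3,1],[0.01,0,0,10,-2,3,1],[0.01,0,0,11,-2,3,1],[0.01,0,0,11,-2,3,1]])

```text
clock: 61.45
tool_pos: [0.5513, -0.1352, 0.0598]
orientation: [-179.7, 75.1, 120.0]
ft_force: [-0.0, -0.2, -2.5]
width: 0.058
gripper_force: 75.4
```

Emit:
apply_moves(increments=[[0,0,0,1,0,0,1],[0,0,0,1,0,0,1]])

```text
clock: 61.62
tool_pos: [0.5511, -0.135, 0.0587]
orientation: [-179.6, 75.1, 120.1]
ft_force: [-0.4, -0.1, -3.4]
width: 0.0582
gripper_force: 75.4
```

Emit:
apply_moves(increments=[[0,0,0,1,0,0,1],[0,0,0,1,0,0,1]])

```text
clock: 61.78
tool_pos: [0.551, -0.1348, 0.0577]
orientation: [-179.6, 75.1, 120.1]
ft_force: [0.0, -0.7, -1.4]
width: 0.0581
gripper_force: 75.4
```

Emit:
apply_moves(increments=[[0,0,0,1,0,0,1],[0,0,0,1,0,0,1]])

```text
clock: 61.95
tool_pos: [0.5509, -0.1346, 0.0567]
orientation: [-179.6, 75.1, 120.1]
ft_force: [0.5, 0.4, -3.9]
width: 0.0581
gripper_force: 75.4
```

Emit:
apply_moves(increments=[[0,0,0,0.7,0,0,1],[0,0,0,0.7,0,0,1]])

```text
clock: 62.12
tool_pos: [0.5508, -0.1345, 0.0564]
orientation: [-179.6, 75.1, 120.1]
ft_force: [-0.2, 0.3, -2.0]
width: 0.0584
gripper_force: 75.5
```

Emit:
apply_moves(increments=[[0,0,0,0.8,0,0,1],[0,0,0,0.8,0,0,1]])

```text
clock: 62.28
tool_pos: [0.5508, -0.1346, 0.0564]
orientation: [-179.7, 75.2, 120.0]
ft_force: [-1.3, 0.4, 1.7]
width: 0.0582
gripper_force: 75.6
```

Emit:
apply_moves(increments=[[0,0,0,0,0,0,0.2],[0,0,0,0,0,0,-0.2],[0,0,0,0,0,0,-0.6],[0,0,0,0,0,0,-1],[0,0,0,0,0,0,-1],[0,0,0,0,0,0,-1],[0,0,0,0,0,0,-1]])

```text
clock: 62.87
tool_pos: [0.5507, -0.1342, 0.0553]
orientation: [-179.6, 75.1, 120.1]
ft_force: [0.9, -0.9, 0.4]
width: 0.0855
gripper_force: 0.0
```

Emit:
apply_moves(increments=[[0,0,0,-10,0,-3,-1],[0,0,0,-30,0,-8,-1],[0,0,0,-60,0,-16,-1],[0,0,0,-90,0,-24,-1],[0,0,0,-120,0,-32,-1],[0,0,0,-150,0,-40,-1],[0,0,0,-180,0,-48,-1],[0,0,0,-210,0,-56,-1],[0,0,0,-240,0,-64,-1],[0,0,0,-240,0,-64,-1]])

```text
clock: 63.7
tool_pos: [0.5522, -0.134, 0.31]
orientation: [178.0, 75.3, 117.8]
ft_force: [-0.2, 0.6, -0.1]
width: 0.0853
gripper_force: 0.0
```

Emit:
apply_moves(increments=[[0,0,0,0,0,-30,-1],[0,0,0,0,0,-60,-1],[0,0,0,0,0,-90,-1],[0,0,0,0,0,-100,-1],[0,0,0,0,0,-100,-1],[0,0,0,0,0,-100,-1]])

```text
clock: 64.2
tool_pos: [0.5031, -0.0503, 0.3292]
orientation: [-179.5, 75.1, 120.2]
ft_force: [-0.8, -0.5, -0.3]
width: 0.085
gripper_force: 0.0
```

```bash
python3 - <<'E'
from ik import *
x=log(); t=cam("top"); [print(k[0],plane(t,k[0],.127),plane(t,k[0],.107)) for k in caps(t)]
s=cam("scene"); cv2.imwrite("pics/end.png",cv2.resize(s["img"][110:290,100:470][:,:,::-1],None,fx=2.1,fy=2.1))
# carousel pads angle check
g=cv2.cvtColor(t["img"],cv2.COLOR_RGB2GRAY); sub=np.zeros_like(g,bool); sub[175:280,208:315]=1
for ce,st in blobs((g<60)&sub,20,500): print("dark",ce.round(1),st[4],plane(t,ce,.036).round(4))
E
```

```text
64.2 [[-33.3801, 10.2891, -7.4237, 127.7439, 72.8664, 87.0624, -48.9362], [0.5031, -0.0503, 0.3292], [-179.4929, 75.1025, 120.226]] [-0.8 -0.5 -0.3] 0.085
[446.16049383 218.51234568] [ 0.54655633 -0.32206444  0.127     ] [ 0.54995227 -0.32752414  0.107     ]
[374.92397661 220.03508772] [ 0.53966492 -0.11678731  0.127     ] [ 0.54295185 -0.11899997  0.107     ]
dark [258.2 200.6] 392 [0.6114 0.2351 0.036 ]
dark [234.9 229.6] 414 [0.5198 0.3029 0.036 ]
dark [262.  228.5] 27 [0.5241 0.2198 0.036 ]
dark [261.5 247.9] 255 [0.4648 0.2192 0.036 ]
dark [288.6 255.9] 216 [0.4413 0.1361 0.036 ]
dark [221.5 271.2] 380 [0.3932 0.3366 0.036 ]
```

View pics/end.png

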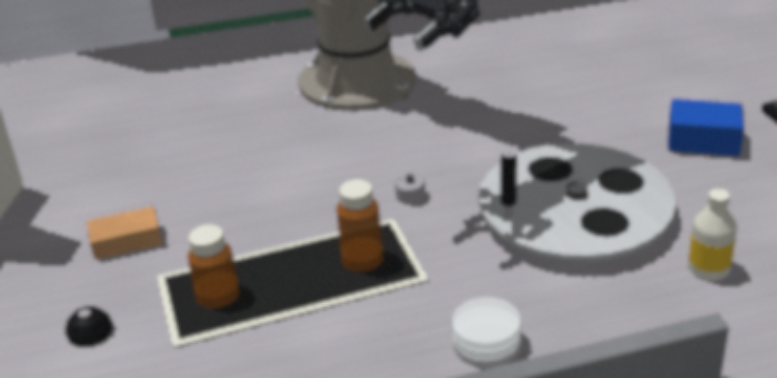

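The end view shows both jars upright on the tray at (360,225) and (213,265). The carousel is empty and at its stop, and the bystanders are untouched.

```bash
python3 -c "
from bench import robot
print(robot.hand_in())"
```

```text
the job is handed in; nothing more can be done
None
```

I handed the job in at about 64 s: the tall jar and then the mid jar (no short one was there) were inverted and stood on the carousel, it was turned about 381° anticlockwise to its end stop, and both now stand upright on the tray with none dropped; the mid jar was knocked off its pad on the disc, and I found it again and put it back.

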